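# Nest the steamer covers upside down on the revolving stand

## Robot

A 6-joint arm with a two-finger parallel gripper is mounted at the origin on the work surface. World frame = base frame: x ahead of the robot, y to its left, z up, the work surface at z = 0. Lengths are in m, angles in rad, forces in N, time in s.
With the tool pointing down it reaches from about 0.325 to 0.85 m from the base axis. Payload 4.4 kg.
Tool frame: the origin (TCP) lies between the finger pads; the fingertips stand 22 mm ahead of it and the grasp point (between the pads) lies 3 mm ahead of it (manip.finger_overhang is the distance from the TCP to the fingertips, in m); z points along the fingers, y is the direction in which the jaws open and shut (so a half turn about z gives the same grasp; the last joint's range is limited). The gripper opens to 94 mm and grips with 3 to 60 N. Pads are 16 mm wide; open, the fingers measure 119 mm over their backs; the gripper's body (75 mm by 177 mm) begins 78 mm behind the grasp point.
Start: joints at [1.06, 0.207, 1.542, -0, 1.393, -0.15], TCP at [0.202, 0.538, 0.227] pointing down, gripper open.
Joint ranges: [-2.73, 2.73], [-0.86, 2.22], [0.23, 2.46], [-1.11, 4.25], [0.08, 2.63], [-2.82, 2.82]. Speed limits (rad/s): [2.79, 2.79, 3.14, 3.14, 3.14, 3.14].

## Interface

Orientations are given as a unit quaternion [w, x, y, z].
In Python, from bench import manip gives the robot as it stands. The module is installed in compiled form; this text tells all that it offers.
- The arm moves only by the tool apply_moves, never from a script. Its argument "plan" is text: rows parted by semicolons, each of 4 numbers parted by spaces: the shift along the tool's x, y, z in m, then the turn about the tool's z in rad. A call has 1 to 12 rows; each row shifts and turns the pose as measured when the row begins, along the tool's axes as they then stand; what a row does not reach is not made up. A row lasts 1/10 s, in which the tool goes at most 50 mm and 8.59 degrees, less where a joint would pass 70% of its speed; a pose out of reach is approached as far as the arm can. A call with a gripper value outside its range is refused whole. "hand" is the opening, from 0 (shut) to 1 (fully open), set as the call begins (left out, the last holds). The fingers move at their own pace and stop on an object; "newtons" is the grip in N (left out, the last holds). Time passes only in rows, so rows that do not move let the fingers close. It gives the time, the measured TCP pose, the force and the opening at its end, in the units of the state.
- manip.get_state(): the state, without advancing time (a new reading comes with each control period).
- manip.capture(name): name is "scene" or "top" or "wrist"; returns (picture, depth): 384x512x3 uint8, blue, green, red; 384x512 float32, m along the optical axis (not along the pixel's ray), 0 where there is no reading.
- manip.get_calibration(name): a dict with "intrinsics" (3x3 intrinsics, pixels), "dist" ([k1, k2, p1, p2, k3] as OpenCV has them; the pictures are not rectified), "extrinsics" (4x4, takes a point from world to camera coordinates); the wrist camera has in their place "mount" (4x4, takes a point from camera to tool coordinates, whose origin is the TCP and whose axes are the flange's). Camera axes: x right, y up, looking along -z (the intrinsics and any distortion apply to the point x, -y, -z); pixel columns grow to the right and rows downward; lengths in m; the calibration is good to about 2 mm. A picture is of the moment at which its call begins: read the wrist's pose just before it. get_calibration takes no time and is no camera call.
- manip.finish_job(): hands the job in, once; it reports no verdict.
The state is a dict: "clock": time; "qpos": joint angles; "qd": joint speeds; "joint_torque": joint torques, N m; "tcp_pos": TCP position; "tcp_rot": TCP orientation; "wrist_force": force on the tool from outside, world axes, zero at the start; "torque": the same for the moment, N m; "width": opening from 0.0 (shut) to 1.0 (fully open).
Only numpy, scipy, OpenCV 4.12 (cv2) and the standard library are available. Lean on these libraries where they do the work, as an engineer would, in place of code of your own. Each camera call takes 0.05 s, during which the arm holds its last target.

## Task

Put the domed steel covers away as one nest: take the middle-sized cover from its sloping board and set it, opening up, into the large cover on the revolving stand, turning it gently until its four lugs drop into the slots of the large rim; then nest the small cover in the middle one in the same way. Both must sit level and fully home, lugs in the slots and not up on the rim; do not force them, and do not disturb the bowl, the canister, the rolling pin, the spatula or the carved mould.

Things in the scene. Friction and masses are not known exactly. Their poses are not given: they have to be found in the camera images.
- stand: fixed revolving stand, foot 160 mm across; origin on its turning axis, on the bench. Its plate carries the large steel cover (opening up, 188 mm across, 62 mm deep) and turns very stiffly (1.5 N m), staying put. The angle of plate and cover is random and NOT in this pose: find the slots by touch (or sight).
- stand_seat (a point): on the stand's axis at the large cover's underside, 52 mm above the bench. The large rim, 62 mm above this point, 4 mm thick, 180 mm inside, has four slots 20 mm wide, 14 mm deep, 90 degrees apart; a low boss inside is only 9 mm high. A nested cover's underside is 13 mm above that of the cover it lies in when home, 27 mm while its lugs ride on the rim.
- mid_cover_c (a point): centre of the middle cover: on its axis, 31 mm above its underside, z out of the opening; 62 mm deep, 172 mm across (164 inside), 0.3 kg. Grip it by the round boss inside, on the axis: 42 mm across, top 58 mm above the underside, 40 mm free beside it. Four lugs along its +-x, +-y: 10 mm thick, undersides at 35 mm, tips 102 mm out. Its rim has four 20 x 14 mm slots midway between lugs.
- small_cover_c (a point): centre of the small cover, of the same form (its boss hollow, so it slips over the middle one's): on its axis, 31 mm above its underside, z out of the opening. 62 mm deep, 156 mm across (148 inside), 0.24 kg; boss 58 mm across, top 58 mm above the underside, 30 mm free beside it; four 10 mm lugs along its +-x, +-y, undersides at 35 mm, tips 94 mm out; slots midway between.
- board_a_mid (a point): middle of the top face of a fixed draining board, 200 x 150 mm, 80 mm above the bench, sloping 30 degrees with the low side towards the board's own -x; the point's axes are level. The middle cover lies on it, opening up and tilted 30 degrees to the low side, held by two pegs. It may be left or right.
- board_b_mid (a point): the same for the other board, on which the small cover lies
- bowl: bystander: white bowl, 110 mm across, 50 mm high, origin under its centre
- canister: bystander: steel canister, 68 mm across, 100 mm high, origin under its centre
- pin_center (a point): bystander: centre of the rolling pin, 34 mm thick, 240 mm long, lying across the far side of the bench
- spat: bystander: spatula lying near the robot, about 0.25 m long, pointing away from it
- mould: bystander: carved wooden mould, 60 x 160 x 30 mm, origin under its centre
There are look-alikes about, which are no part of the job. Leave any yellow look-alike of the part that bears mid_cover_c alone. Leave any blue look-alike of the stand alone.

How it is judged:
On the way, in this order (a step that is already met when the one before it is completed fails the run):
1. the middle cover sits level and fully home in the large one (horizontal distance between mid_cover_c and stand_seat below 0.009 m and z of mid_cover_c in the frame of stand_seat between 0.038 and 0.049 m and angle between mid_cover_c's own z axis and vertical below 0.06 rad), for 0.2 s.
2. the small cover sits level and fully home in the middle one (horizontal distance between small_cover_c and mid_cover_c below 0.009 m and z of small_cover_c in the frame of stand_seat between 0.051 and 0.062 m and angle between small_cover_c's own z axis and vertical below 0.06 rad), for 0.2 s.
At the end, for the whole second after the job is handed in: Middle cover home in the large one (centre 38-49 mm over stand_seat, <9 mm off axis), small cover home in the middle one (51-62 mm over stand_seat, <9 mm off the middle's axis), both tilted <0.06 rad; bowl, canister, spatula, mould moved <30 mm, pin <40 mm (all of step 1 and all of step 2 and distance of each of bowl, canister, spat, mould from where it was at the start of the episode below 0.03 m and distance of pin_center from where it was at the start of the episode below 0.04 m); the robot touches nothing.
It fails at once if a cover is forced: over 50 N between the middle cover and the stand with its large cover (contact force between mid_cover and stand above 50 N).
It fails at once if a cover is forced: over 50 N between the small and the middle cover (contact force between small_cover and mid_cover above 50 N).
It fails at once if a bystander is knocked away (distance of any of bowl, canister, mould from where it was at the start of the episode above 0.04 m).
It also fails if it takes over 72 s, if anything falls off the work surface, if the arm or the gripper's body presses on something with over 40 N, if the wrist force passes 120 N, or if a joint passes its speed limit or range.

## Working session

There is one attempt and no reset: what is moved stays moved. The work goes in short steps, Python scripts to look and compute and a tool call to move; the robot and the scene stay as the last step left them, time stands still between calls to the robot, and variables do not carry over. Pictures are saved under pics/ and viewed, and the job is handed in when it is done.

Besides the shell and the picture viewer there is one more tool, called after ">>>" as a command line: name --argument value ..., lists and objects as JSON in quotes. apply_moves: Moves the arm, as the interface text tells. Its arguments: {"type":"object","properties":{"plan":{"type":"string"},"hand":{"type":"number"},"newtons":{"type":"number"}},"required":["plan"]}

```bash
mkdir -p pics; cat > h.py <<'E'
import numpy as np, cv2
from bench import manip
from scipy.spatial.transform import Rotation as R
def rot(q): return R.from_quat([q[1],q[2],q[3],q[0]]).as_matrix()
def campose(name,st=None):
    c=manip.get_calibration(name)
    if name=="wrist":
        st=st or manip.get_state(); T=np.eye(4);T[:3,:3]=rot(st["tcp_rot"]);T[:3,3]=st["tcp_pos"]
        M=T@np.array(c["mount"])
    else: M=np.linalg.inv(np.array(c["extrinsics"]))
    return np.array(c["intrinsics"]),np.array(c["dist"],float),M
def rays(name,px,cp=None):
    K,d,M=cp or campose(name)
    u=cv2.undistortPoints(np.array(px,float).reshape(-1,1,2),K,d).reshape(-1,2)
    v=np.c_[u[:,0],-u[:,1],-np.ones(len(u))]
    return M[:3,3],v@M[:3,:3].T
def onplane(name,px,z,cp=None):
    o,v=rays(name,px,cp); return o+v*((z-o[2])/v[:,2])[:,None]
def cloud(name,dep,cp=None):
    K,d,M=cp or campose(name)
    h,w=dep.shape; g=np.stack(np.meshgrid(np.arange(w),np.arange(h)),-1).reshape(-1,2)
    o,v=rays(name,g,cp or (K,d,M)); return (o+v*dep.reshape(-1,1)).reshape(h,w,3)
def proj(name,P,cp=None):
    K,d,M=cp or campose(name); Pi=(np.atleast_2d(P)-M[:3,3])@M[:3,:3]
    q=Pi*[1,-1,-1]; return cv2.projectPoints(q,np.zeros(3),np.zeros(3),K,d)[0].reshape(-1,2)
E
python3 - <<'E'
from h import *
st=manip.get_state(); print({k:np.round(v,3).tolist() for k,v in st.items()})
for n in["scene","top","wrist"]:
    st=manip.get_state();p,d=manip.capture(n); cv2.imwrite(f"pics/{n}0.png",p); np.savez(f"{n}0.npz",p=p,d=d,pos=st["tcp_pos"],q=st["tcp_rot"])
    K,di,M=campose(n,st);print(n,K.round(1).tolist(),di,M.round(3).tolist(),(d>0).mean())
E
```

```text
{'clock': 0.0, 'qpos': [1.061, 0.207, 1.543, 0.0, 1.394, -0.151], 'qd': [-0.001, -0.001, 0.002, 0.001, 0.002, 0.001], 'joint_torque': [0.0, -37.089, -28.142, 0.07, 0.036, -0.0], 'tcp_pos': [0.202, 0.537, 0.226], 'tcp_rot': [-0.0, 0.179, 0.984, -0.001], 'wrist_force': [0.089, -0.438, 0.056], 'torque': [-0.04, 0.022, 0.07], 'width': 1.002}
scene [[455.2, 0.0, 260.9], [0.0, 455.2, 189.5], [0.0, 0.0, 1.0]] [-0.00787514  0.          0.          0.          0.        ] [[-0.846, -0.337, 0.414, 1.003], [0.534, -0.525, 0.663, 0.831], [-0.007, 0.782, 0.624, 0.874], [0.0, 0.0, 0.0, 1.0]] 0.9959767659505209
top [[467.1, 0.0, 255.8], [0.0, 467.1, 192.9], [0.0, 0.0, 1.0]] [-0.09071343  0.          0.          0.          0.        ] [[0.107, 0.973, -0.206, 0.174], [-0.994, 0.105, -0.02, -0.017], [0.002, 0.207, 0.978, 1.536], [0.0, 0.0, 0.0, 1.0]] 0.9956766764322916
wrist [[275.1, 0.0, 257.3], [0.0, 275.1, 188.5], [0.0, 0.0, 1.0]] [-0.01033928  0.          0.          0.          0.        ] [[0.351, -0.909, -0.224, 0.138], [0.936, 0.34, 0.085, 0.563], [-0.001, -0.24, 0.971, 0.383], [0.0, 0.0, 0.0, 1.0]] 0.9900309244791666
```

View pics/scene0.png

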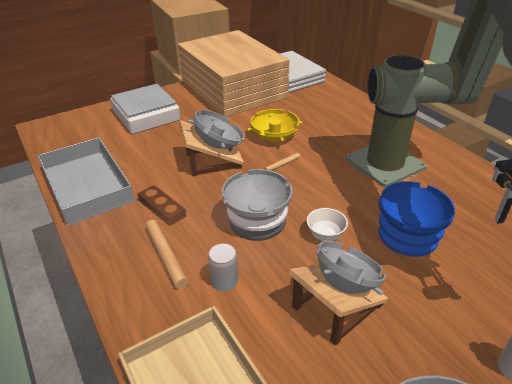

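View pics/top0.png

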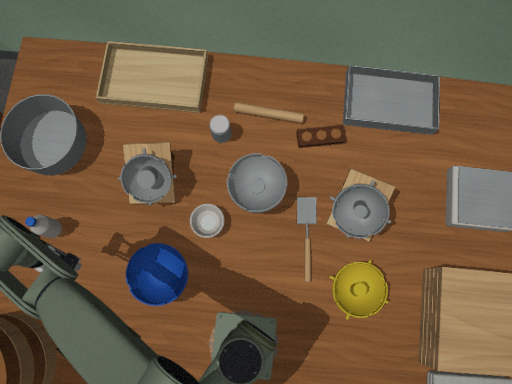

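View pics/wrist0.png

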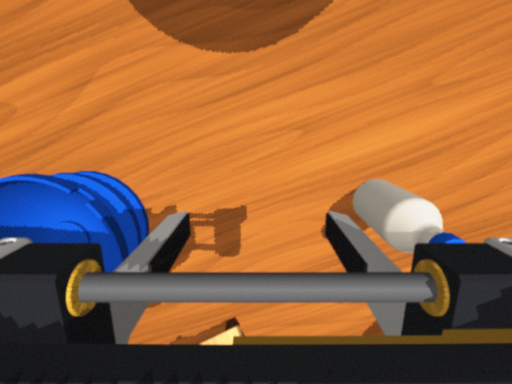

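```bash
python3 - <<'E'
from h import *
p=np.load("top0.npz")["p"]; q=np.load("scene0.npz")["p"]
a=[cv2.resize(p[y-40:y+40,x-45:x+45],None,fx=4,fy=4,interpolation=cv2.INTER_CUBIC) for x,y in[(148,178),(360,208)]]
cv2.imwrite("pics/z0.png",np.hstack(a))
a=[cv2.resize(p[y-40:y+40,x-45:x+45],None,fx=4,fy=4,interpolation=cv2.INTER_CUBIC) for x,y in[(257,183)]]+[cv2.resize(q[165:245,210:300],None,fx=4,fy=4,interpolation=cv2.INTER_CUBIC)]
cv2.imwrite("pics/z1.png",np.hstack(a))
E
```

```text
(no output)
```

View pics/z0.png

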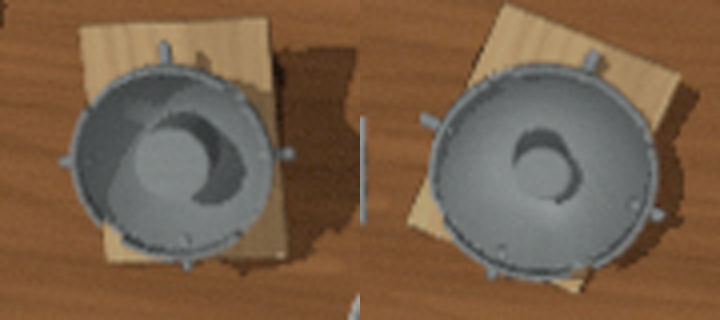

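View pics/z1.png

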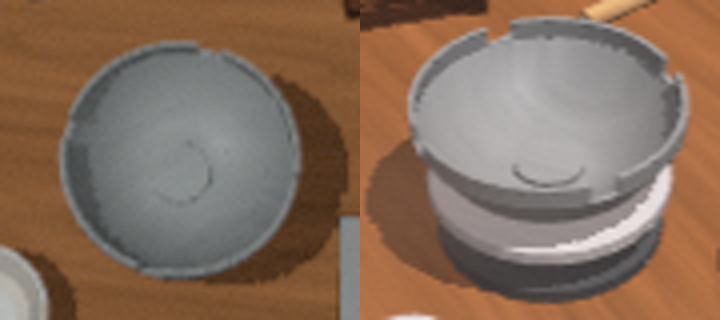

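```bash
python3 - <<'E'
from h import *
D={n:np.load(n+"0.npz") for n in["scene","top"]}
for n in D:
    P=cloud(n,D[n]["d"]); np.save(n+"P.npy",P)
    t=P.reshape(-1,3)
    m=(np.abs(t[:,2])<.02)&(t[:,0]>.3)&(t[:,0]<.7)&(np.abs(t[:,1])<.3); print(n,"bench z",np.median(t[m,2]),t[m,2].std())
    # rim of large cover
    for nm,c in [("stand",(257,183))]:
        c0=onplane("top",[c],.1)[0,:2]; print(c0)
        s=t[(np.hypot(*(t[:,:2]-c0).T)<.13)&(t[:,2]>.105)&(t[:,2]<.125)]; print(len(s),np.percentile(s[:,2],[1,10,50,90,99]))
        # circle fit
        for _ in range(5):
            A=np.c_[2*s[:,:2],np.ones(len(s))];b=(s[:,:2]**2).sum(1);x=np.linalg.lstsq(A,b,rcond=None)[0];r=np.sqrt(x[2]+x[0]**2+x[1]**2)
            e=np.abs(np.hypot(*(s[:,:2]-x[:2]).T)-r); s=s[e<max(.004,2*e.std())]
        print("circ",x[:2],r,e.std(),len(s))
        a=np.degrees(np.arctan2(*(s[:,:2]-x[:2]).T[::-1])); h=np.histogram(a,np.arange(-180,181,5))[0]; print(h.tolist())
E
```

```text
scene bench z -0.00187525513393072 0.0043181119228355765
[0.50897188 0.01160463]
424 [0.10509477 0.10616572 0.11021954 0.11280371 0.114456  ]
circ [0.50894433 0.01475855] 0.09218364697397345 0.0009613183195740947 400
[6, 5, 7, 9, 7, 5, 5, 10, 6, 8, 3, 7, 5, 8, 6, 0, 0, 6, 5, 7, 6, 7, 6, 3, 7, 5, 6, 3, 4, 4, 2, 2, 6, 0, 0, 3, 6, 8, 8, 8, 8, 9, 9, 12, 6, 9, 8, 9, 9, 8, 9, 0, 0, 4, 9, 6, 8, 7, 8, 6, 5, 6, 4, 3, 5, 4, 3, 3, 6, 2, 0, 6]
top bench z 0.0005111310104133349 0.004110546446014793
[0.50897188 0.01160463]
276 [0.10531754 0.10886155 0.11350291 0.11799884 0.120179  ]
circ [0.51000606 0.01433785] 0.09196186486018189 0.0007506511313935847 275
[5, 6, 4, 5, 3, 5, 3, 4, 5, 4, 3, 6, 4, 4, 4, 1, 0, 3, 4, 6, 4, 4, 4, 5, 5, 5, 5, 4, 5, 4, 6, 5, 5, 0, 0, 3, 6, 4, 6, 4, 7, 3, 6, 6, 6, 6, 6, 4, 5, 4, 4, 0, 0, 2, 3, 3, 2, 3, 3, 3, 3, 4, 3, 4, 4, 3, 5, 3, 4, 0, 0, 3]
```

```bash
python3 - <<'E'
from h import *
T={n:np.load(n+"P.npy").reshape(-1,3) for n in["scene","top"]}
# slot edges fine
for n,c in [("scene",(.5089,.0148)),("top",(.5100,.0143))]:
    t=T[n];d=t[:,:2]-c;r=np.hypot(*d.T);s=(np.abs(r-.092)<.005)&(t[:,2]>.104)&(t[:,2]<.125)
    a=np.sort(np.degrees(np.arctan2(d[s,1],d[s,0])));g=np.diff(a);i=np.argsort(-g)[:4];print(n,[(a[k].round(1),a[k+1].round(1),((a[k]+a[k+1])/2).round(1)) for k in sorted(i)])
for nm,px in[("small",(148,178)),("mid",(360,208))]:
    c0=onplane("top",[px],.13)[0,:2]
    for n in T:
        t=T[n]; s=t[(np.hypot(*(t[:,:2]-c0).T)<.13)&(t[:,2]>.04)]
        print(nm,n,c0.round(3),len(s),s.max(0).round(3),s.min(0).round(3))
        np.save(f"{nm}_{n}.npy",s)
E
```

```text
scene [(np.float64(-105.7), np.float64(-91.9), np.float64(-98.8)), (np.float64(-15.8), np.float64(-2.6), np.float64(-9.2)), (np.float64(74.2), np.float64(86.9), np.float64(80.5)), (np.float64(166.0), np.float64(175.6), np.float64(170.8))]
top [(np.float64(-104.8), np.float64(-93.3), np.float64(-99.0)), (np.float64(-15.8), np.float64(-3.7), np.float64(-9.7)), (np.float64(75.0), np.float64(83.2), np.float64(79.1)), (np.float64(164.5), np.float64(177.9), np.float64(171.2))]
small scene [0.482 0.35 ] 4568 [0.607 0.452 0.173] [0.408 0.269 0.04 ]
small top [0.482 0.35 ] 2812 [0.607 0.452 0.178] [0.41  0.266 0.04 ]
mid scene [ 0.458 -0.312] 2251 [ 0.582 -0.216  0.177] [ 0.369 -0.416  0.04 ]
mid top [ 0.458 -0.312] 3064 [ 0.583 -0.218  0.184] [ 0.372 -0.414  0.04 ]
```

```bash
python3 - <<'E'
from h import *
D={n:np.load(n+"0.npz") for n in["scene","top"]}
for nm,px in[("small",(148,178)),("mid",(360,208))]:
  c0=onplane("top",[px],.13)[0,:2]
  for n in D:
    t=np.load(n+"P.npy").reshape(-1,3); hsv=cv2.cvtColor(D[n]["p"],cv2.COLOR_BGR2HSV).reshape(-1,3)
    near=(np.hypot(*(t[:,:2]-c0).T)<.15)&(t[:,2]>.02)
    w=near&(hsv[:,1]>60)&(hsv[:,2]>110)
    s=t[w]
    best=None;rng=np.random.default_rng(0)
    for _ in range(500):
        q=s[rng.choice(len(s),3,False)];nn=np.cross(q[1]-q[0],q[2]-q[0]);nn/=np.linalg.norm(nn)+1e-12;nn*=np.sign(nn[2])
        k=np.abs((s-q[0])@nn)<.003
        if nn[2]>.7 and (best is None or k.sum()>best.sum()):best=k
    s=s[best];m=s.mean(0);nn=np.linalg.svd(s-m)[2][2];nn*=np.sign(nn[2])
    az=np.degrees(np.arctan2(nn[1],nn[0]));print(nm,n,"board n",len(s),nn.round(3),"tilt",np.degrees(np.arccos(nn[2])).round(1),"downhill az",az.round(1),m.round(3))
    # grey
    g=t[near&(hsv[:,1]<60)]
    h=(g-m)@nn; hist=np.histogram(h,np.arange(0,.09,.004));print(hist[0].tolist())
    # rim
    dn=np.array([nn[0],nn[1],0]);dn-=dn@nn*nn;dn/=np.linalg.norm(dn);la=np.cross(nn,dn)
    U=np.c_[(g-m)@dn,(g-m)@la]
    for lo,hi,lab in[(.059,.068,"rim"),]:
        k=(h>lo)&(h<hi);u=U[k]
        bb=None
        for _ in range(800):
            q=u[rng.choice(len(u),3,False)];A=np.c_[2*q,np.ones(3)]
            try:x=np.linalg.solve(A,(q**2).sum(1))
            except Exception:continue
            r2=x[2]+x[0]**2+x[1]**2
            if not .06**2<r2<.1**2:continue
            kk=np.abs(np.hypot(*(u-x[:2]).T)-np.sqrt(r2))<.003
            if bb is None or kk.sum()>bb.sum():bb=kk
        v=u[bb];A=np.c_[2*v,np.ones(len(v))];x=np.linalg.lstsq(A,(v**2).sum(1),rcond=None)[0];r=np.sqrt(x[2]+x[0]**2+x[1]**2)
        ax=m+dn*x[0]+la*x[1]
        print(lab,len(v),"r",r.round(4),"h",h[k][bb].mean().round(4),"centre(+45 along n)",(ax+nn*.045).round(4),"base",ax.round(4))
        rr=np.hypot(*(U-x[:2]).T); k=(rr<.04)&(h>.045); print("boss pts",k.sum(),"h",np.median(h[k]).round(4),"bosstop mean",g[k].mean(0).round(4),"pred",(ax+nn*np.median(h[k])).round(4),"rmax",np.percentile(rr[k],97).round(3))
        k=(rr>r+.008)&(rr<.11)&(h>.025)&(h<.06);an=np.degrees(np.arctan2(*(U[k]-x[:2]).T[::-1]));hh=np.histogram(an,np.arange(-180,181,5))[0];print("lugs",[(int(a),int(c)) for a,c in zip(np.arange(-177,181,5),hh) if c>0])
        print("dn",dn.round(3),"la",la.round(3))
E
```

```text
small scene board n 1579 [-0.491 -0.067  0.868] tilt 29.7 downhill az -172.3 [0.541 0.386 0.1  ]
[11, 20, 22, 43, 45, 85, 90, 110, 130, 163, 244, 285, 281, 252, 432, 228, 1, 0, 0, 0, 0, 0]
rim 262 r 0.0761 h 0.0612 centre(+45 along n) [0.4849 0.3595 0.1182] base [0.507  0.3625 0.0791]
boss pts 352 h 0.0572 bosstop mean [0.4862 0.3636 0.1309] pred [0.4789 0.3587 0.1288] rmax 0.03
lugs [(-177, 17), (-92, 12), (-87, 9), (63, 1), (93, 3), (98, 1), (178, 6)]
dn [-0.861 -0.117 -0.496] la [ 0.135 -0.991  0.   ]
small top board n 540 [-0.511 -0.065  0.857] tilt 31.0 downhill az -172.7 [0.544 0.357 0.1  ]
[45, 88, 115, 113, 144, 149, 111, 124, 117, 116, 138, 117, 84, 84, 181, 167, 81, 6, 0, 0, 0, 0]
rim 161 r 0.0759 h 0.063 centre(+45 along n) [0.4866 0.3578 0.1189] base [0.5096 0.3607 0.0803]
boss pts 270 h 0.0591 bosstop mean [0.4811 0.3561 0.1313] pred [0.4794 0.3568 0.1309] rmax 0.029
lugs [(-177, 2), (-92, 3), (-87, 3), (-2, 2), (3, 3), (88, 2), (93, 6), (178, 3)]
dn [-0.85  -0.109 -0.515] la [ 0.127 -0.992 -0.   ]
mid scene board n 668 [-0.477  0.148  0.866] tilt 30.0 downhill az 162.8 
[... 311 characters left out ...]
 0.024
lugs [(-177, 7), (-107, 1), (-92, 5), (-87, 5), (-2, 3), (3, 1), (33, 1), (58, 1), (78, 1), (88, 1), (178, 1)]
dn [-0.827  0.257 -0.5  ] la [-0.296 -0.955  0.   ]
mid top board n 403 [-0.48   0.136  0.867] tilt 29.9 downhill az 164.1 [ 0.523 -0.323  0.106]
[156, 209, 212, 194, 199, 143, 140, 139, 133, 155, 148, 111, 60, 86, 141, 139, 47, 5, 0, 0, 0, 0]
rim 176 r 0.084 h 0.0624 centre(+45 along n) [ 0.4558 -0.3136  0.1193] base [ 0.4774 -0.3198  0.0803]
boss pts 161 h 0.0571 bosstop mean [ 0.451  -0.3132  0.1303] pred [ 0.45   -0.312   0.1298] rmax 0.022
lugs [(-177, 1), (-92, 5), (-87, 2), (-2, 4), (3, 3), (88, 8), (93, 3), (178, 8)]
dn [-0.834  0.237 -0.499] la [-0.274 -0.962  0.   ]
```

```bash
cat >> h.py <<'E'
def go(target,az=None,st=None,verbose=True):
    """tool-axis shift to target TCP & turn so tool y points to world az (deg, mod 180)"""
    st=st or manip.get_state();Rm=rot(st["tcp_rot"]);d=Rm.T@(np.array(target)-np.array(st["tcp_pos"]))
    y=Rm[:,1];a=np.degrees(np.arctan2(y[1],y[0]))
    print("pos",np.round(st["tcp_pos"],4),"yaz",a.round(2),"tilt z",np.round(Rm[:,2],3),"shift",d.round(4),"len",np.linalg.norm(d).round(3),"t",np.round(st["clock"],2),"F",np.round(st["wrist_force"],1),"w",np.round(st["width"],3))
    if az is not None:
        t=(a-az+90)%180-90;print("turn rad",np.radians(t).round(4),"deg",t.round(2))
E
python3 -c "
from h import *
go([.42,.2,.28],73.5); go([.455,-.314,.28],73.5)"
```

```text
pos [0.2022 0.5377 0.2266] yaz 69.39 tilt z [-0.001 -0.001 -1.   ] shift [-0.3227 -0.2395 -0.0531] len 0.405 t 0.15 F [ 0.1 -0.1  0.3] w 1.001
turn rad -0.0718 deg -4.11
pos [0.2022 0.5377 0.2266] yaz 69.39 tilt z [-0.001 -0.001 -1.   ] shift [-0.5365 -0.7082 -0.0524] len 0.89 t 0.15 F [ 0.1 -0.1  0.3] w 1.001
turn rad -0.0718 deg -4.11
```

>>> apply_moves --plan "-0.02 -0.015 -0.02 0; -0.033 -0.025 -0.01 0; -0.033 -0.025 -0.006 0; -0.033 -0.025 -0.006 0; -0.033 -0.025 -0.006 0; -0.033 -0.025 -0.003 0; -0.033 -0.025 0 0; -0.033 -0.025 0 0; -0.033 -0.025 0 0; -0.033 -0.025 0 0; 0 0 0 -0.072" --hand 0.76

```text
clock: 1.25
tcp_pos: [0.4206, 0.1886, 0.2766]
tcp_rot: [-0.001, 0.14, 0.99, -0.003]
wrist_force: [-0.7, 1.2, 0.3]
width: 0.759
```

```bash
python3 -c "
from h import *
go([.455,-.314,.28],73.5)"
```

```text
pos [0.4206 0.1886 0.2766] yaz 73.92 tilt z [-0.002 -0.007 -1.   ] shift [-1.722e-01 -4.734e-01 -2.000e-04] len 0.504 t 1.25 F [-0.7  1.2  0.3] w 0.759
turn rad 0.0073 deg 0.42
```

>>> apply_moves --plan "-0.014 -0.039 0 0; -0.0145 -0.04 0 0; -0.0145 -0.04 0 0; -0.0145 -0.04 0 0; -0.0145 -0.04 0 0; -0.0145 -0.04 0 0; -0.0145 -0.04 0 0; -0.0145 -0.04 0 0; -0.0145 -0.04 0 0; -0.0145 -0.04 0 0; -0.0145 -0.04 0 0; -0.0145 -0.04 0 0"

```text
clock: 2.45
tcp_pos: [0.4543, -0.3355, 0.2759]
tcp_rot: [-0.002, 0.137, 0.991, -0.001]
wrist_force: [-0.1, 0.5, 0.5]
width: 0.761
```

```bash
python3 - <<'E'
from h import *
go([.455,-.314,.28],73.5)
st=manip.get_state();p,d=manip.capture("wrist");cv2.imwrite("pics/w1.png",p);np.savez("w1.npz",p=p,d=d,pos=st["tcp_pos"],q=st["tcp_rot"])
go([.455,-.314,.28],73.5)
E
```

```text
pos [ 0.4543 -0.3355  0.2759] yaz 74.3 tilt z [-0.003 -0.002 -1.   ] shift [ 0.0051  0.0209 -0.0042] len 0.022 t 2.45 F [-0.1  0.5  0.5] w 0.761
turn rad 0.0139 deg 0.8
pos [ 0.4539 -0.3423  0.2753] yaz 74.04 tilt z [-0.004 -0.008 -1.   ] shift [ 0.0067  0.0274 -0.005 ] len 0.029 t 2.5 F [ 0.2 -4.8  0.2] w 0.758
turn rad 0.0095 deg 0.54
```

View pics/w1.png

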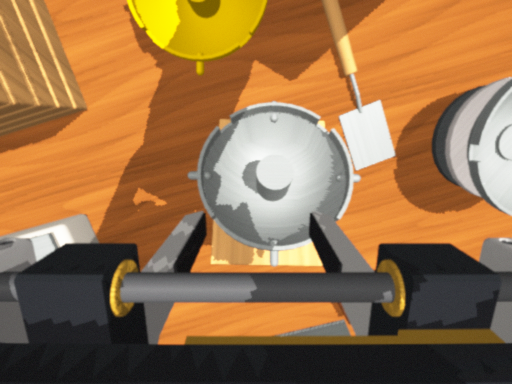

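>>> apply_moves --plan "0.007 0.027 0 0.009; 0 0 0 0; 0 0 0 0"

```text
clock: 2.8
tcp_pos: [0.4534, -0.3173, 0.2728]
tcp_rot: [-0.003, 0.146, 0.989, -0.004]
wrist_force: [-0.1, 0.5, -0.4]
width: 0.761
```

```bash
cat > fit.py <<'E'
from h import *
def fitcover(name,p,d,cp,c0,n,zmin=.05):
    """board normal n known; returns axis base, radius"""
    t=cloud(name,d,cp).reshape(-1,3);hsv=cv2.cvtColor(p,cv2.COLOR_BGR2HSV).reshape(-1,3)
    n=np.array(n)/np.linalg.norm(n)
    near=(np.hypot(*(t[:,:2]-c0[:2]).T)<.12)&(t[:,2]>zmin)&(hsv[:,1]<60)&(t[:,2]<.2)
    g=t[near];dn=np.array([n[0],n[1],0]);dn-=dn@n*n;dn/=np.linalg.norm(dn);la=np.cross(n,dn)
    h=(g-c0)@n;U=np.c_[(g-c0)@dn,(g-c0)@la]
    print("hist",np.histogram(h,np.arange(.04,.08,.002))[0].tolist())
    rr=np.hypot(*U.T);k=(rr<.035)&(h>.05);b=U[k]
    cnt=cv2.minEnclosingCircle(b.astype(np.float32));print("boss top n",k.sum(),"h",np.median(h[k]).round(4),"centre off (dn,la)",b.mean(0).round(4),"minEnc",np.round(cnt[0],4),np.round(cnt[1],4))
    # plane fit of boss top
    q=g[k];m=q.mean(0);nn=np.linalg.svd(q-m)[2][2];nn*=np.sign(nn[2]);print("boss top normal",nn.round(3),"az",np.degrees(np.arctan2(nn[1],nn[0])).round(1),"tilt",np.degrees(np.arccos(nn[2])).round(1),"mean",m.round(4))
    k=(h>.058)&(rr>.06);u=U[k]
    for _ in range(6):
        x=np.linalg.lstsq(np.c_[2*u,np.ones(len(u))],(u**2).sum(1),rcond=None)[0];r=np.sqrt(x[2]+x[0]**2+x[1]**2);e=np.abs(np.hypot(*(u-x[:2]).T)-r);u=u[e<max(.003,1.5*e.std())]
    print("rim n",len(u),"off",x[:2].round(4),"r",r.round(4))
    return c0+dn*x[0]+la*x[1]
E
python3 - <<'E'
from fit import *
go([.455,-.314,.28],73.5)
st=manip.get_state();p,d=manip.capture("wrist");cp=campose("wrist",st)
print(fitcover("wrist",p,d,cp,np.array([.4765,-.320,.079]),[-.479,.142,.866]))
go([.455,-.314,.28],73.5)
E
```

```text
pos [ 0.4534 -0.3173  0.2728] yaz 73.17 tilt z [-0.007 -0.006 -1.   ] shift [-0.0005  0.0036 -0.0073] len 0.008 t 2.8 F [-0.1  0.5 -0.4] w 0.761
turn rad -0.0057 deg -0.33
hist [560, 620, 775, 711, 338, 252, 175, 181, 185, 762, 641, 903, 533, 2, 0, 0, 0, 0, 0]
boss top n 1127 h 0.0599 centre off (dn,la) [0.0005 0.0012] minEnc [0.0017 0.0012] 0.0212
boss top normal [-0.44   0.134  0.888] az 163.1 tilt 27.4 mean [ 0.4472 -0.3126  0.1303]
rim n 1775 off [0.0014 0.0013] r 0.0835
[ 0.47493785 -0.32093617  0.07828945]
pos [ 0.4534 -0.317   0.2728] yaz 73.18 tilt z [-0.007 -0.006 -1.   ] shift [-0.0006  0.0033 -0.0073] len 0.008 t 2.85 F [-0.6 -0.3  0.3] w 0.761
turn rad -0.0055 deg -0.32
```

>>> apply_moves --plan "-0.001 0.0035 0.03 -0.005; -0.001 0 0.03 0; 0 0 0.03 0; 0 0.0 0.03 0; 0 0 0.015 0; 0 0 0 0"

```text
clock: 3.45
tcp_pos: [0.4579, -0.3164, 0.1365]
tcp_rot: [0.0, 0.142, 0.99, -0.006]
wrist_force: [0.0, 1.0, -0.2]
width: 0.759
```

```bash
python3 -c "
from h import *
go([.4542,-.314,.122],73.5)"
```

```text
pos [ 0.4579 -0.3164  0.1365] yaz 73.72 tilt z [-0.001 -0.013 -1.   ] shift [0.0043 0.0014 0.0144] len 0.015 t 3.45 F [ 0.   1.  -0.2] w 0.759
turn rad 0.0038 deg 0.22
```

>>> apply_moves --plan "0.004 0.001 0.008 0; 0 0.0 0.006 0; 0 0 0 0"

```text
clock: 3.75
tcp_pos: [0.4552, -0.3152, 0.1236]
tcp_rot: [0.002, 0.141, 0.99, -0.007]
wrist_force: [0.3, 0.3, 1.0]
width: 0.758
```

```bash
python3 - <<'E'
from h import *
go([.4542,-.314,.122],73.5)
st=manip.get_state();p,d=manip.capture("wrist");cv2.imwrite("pics/w2.png",p)
p,d=manip.capture("scene");cv2.imwrite("pics/s2.png",cv2.resize(p[80:220,150:330],None,fx=4,fy=4))
go([.4542,-.314,.122],73.5)
E
```

```text
pos [ 0.4552 -0.3152  0.1236] yaz 73.77 tilt z [ 0.001 -0.015 -1.   ] shift [0.0013 0.0008 0.0016] len 0.002 t 3.75 F [0.3 0.3 1. ] w 0.758
turn rad 0.0047 deg 0.27
pos [ 0.4557 -0.3155  0.1244] yaz 73.77 tilt z [ 0.002 -0.016 -1.   ] shift [0.0018 0.0011 0.0024] len 0.003 t 3.85 F [ 0.2  0.4 -0.1] w 0.765
turn rad 0.0047 deg 0.27
```

View pics/w2.png

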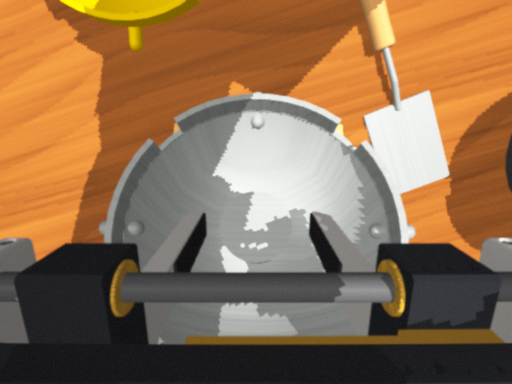

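View pics/s2.png

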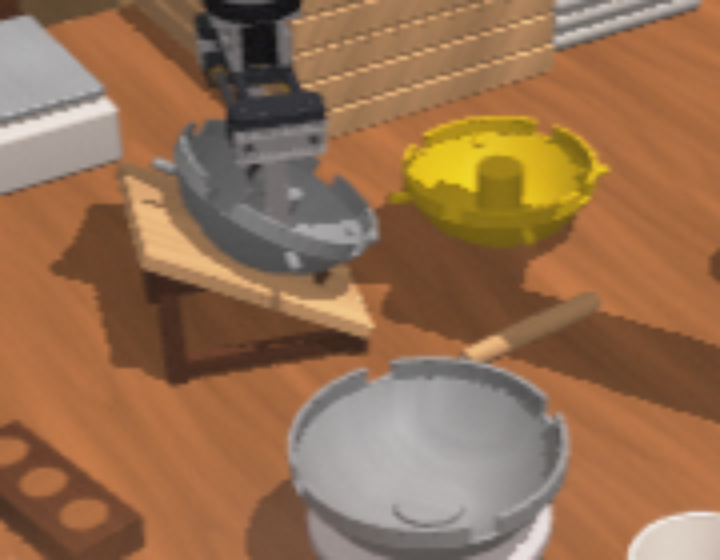

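>>> apply_moves --plan "0.001 0 0.002 0; 0 0 0 0; 0 0 0 0; 0 0 0 0; 0 0 0 0; 0 0 0 0" --hand 0 --newtons 12

```text
clock: 4.45
tcp_pos: [0.4558, -0.3164, 0.1245]
tcp_rot: [0.004, 0.141, 0.99, -0.009]
wrist_force: [0.4, 0.3, -0.2]
width: 0.444
```

>>> apply_moves --plan "0 0 -0.015 0; 0 0 -0.03 0; 0 0 -0.035 0; 0 0 -0.035 0; 0 0 -0.02 0; 0 0 0 0; 0 0 0 0"

```text
clock: 5.15
tcp_pos: [0.4519, -0.3107, 0.2625]
tcp_rot: [-0.001, 0.141, 0.99, -0.006]
wrist_force: [0.1, -0.3, -4.2]
width: 0.446
```

```bash
python3 - <<'E'
from h import *
go([.5095,.0145,.25],80.6)
p,d=manip.capture("scene");cv2.imwrite("pics/s3.png",cv2.resize(p[40:220,150:380],None,fx=3,fy=3))
p,d=manip.capture("wrist");cv2.imwrite("pics/w3.png",p)
go([.5095,.0145,.25],80.6)
E
```

```text
pos [ 0.4519 -0.3107  0.2625] yaz 73.78 tilt z [-0.003 -0.011 -1.   ] shift [0.0356 0.3285 0.0088] len 0.33 t 5.15 F [ 0.1 -0.3 -4.2] w 0.446
turn rad -0.1191 deg -6.82
pos [ 0.4517 -0.3105  0.2616] yaz 73.78 tilt z [-0.004 -0.01  -1.   ] shift [0.0353 0.3283 0.0082] len 0.33 t 5.25 F [-0.5 -0.5 -3.2] w 0.445
turn rad -0.1191 deg -6.82
```

View pics/s3.png

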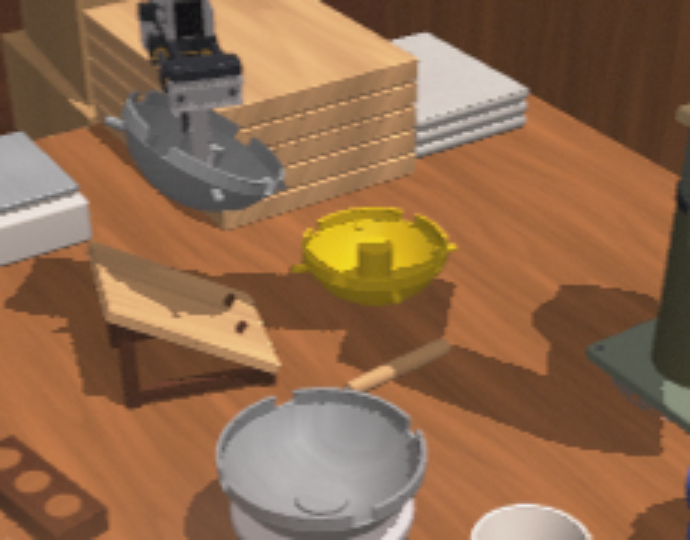

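View pics/w3.png

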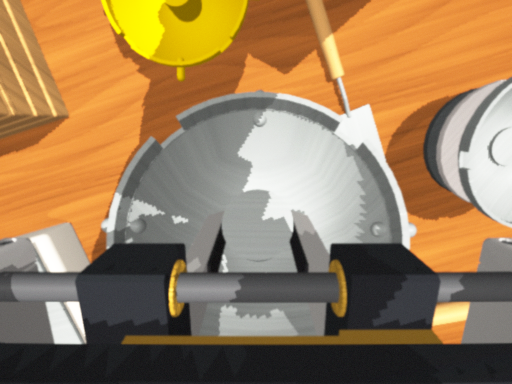

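>>> apply_moves --plan "0.001 0.01 0 0; 0.002 0.02 0 0; 0.003 0.025 0 0; 0.003 0.025 0 0; 0.003 0.025 0 0; 0.003 0.025 0 0; 0.003 0.025 0 0; 0.002 0.015 0 0; 0 0 0 0" --newtons 7

```text
clock: 6.15
tcp_pos: [0.4733, -0.1261, 0.2447]
tcp_rot: [-0.015, 0.142, 0.99, 0.003]
wrist_force: [-0.2, 0.2, -3.5]
width: 0.446
```

```bash
cat > tilt.py <<'E'
from h import *
import sys
def tilt(tag,halfw=.02,bore=.022):
    st=manip.get_state();p,d=manip.capture("wrist");cv2.imwrite(f"pics/{tag}.png",p);np.savez(tag+".npz",p=p,d=d,pos=st["tcp_pos"],q=st["tcp_rot"])
    cp=campose("wrist",st);P=cloud("wrist",d,cp);Rm=rot(st["tcp_rot"]);L=(P-np.array(st["tcp_pos"]))@Rm  # tool coords
    hsv=cv2.cvtColor(p,cv2.COLOR_BGR2HSV)
    x,y,z=L[...,0],L[...,1],L[...,2]
    k=(np.abs(y)<bore-.006)&(z>-.05)&(z<.01)&(np.abs(x)<.03)&(hsv[...,1]<60);q=P[k]
    if len(q)<20: print("few",len(q));return
    for _ in range(4):
        m=q.mean(0);nn=np.linalg.svd(q-m)[2][2];nn*=np.sign(nn[2]);e=np.abs((q-m)@nn);q=q[e<.003]
        if len(q)<20: break
    print("boss top n",len(q),"tilt",np.degrees(np.arccos(nn[2])).round(1),"n",nn.round(3),"mean world",m.round(4),"in tool",(Rm.T@(m-st["tcp_pos"])).round(4))
    return L,P,p
E
python3 - <<'E'
from tilt import *
go([.5095,.0145,.25],80.6)
tilt("w4")
E
```

```text
pos [ 0.4733 -0.1261  0.2447] yaz 73.71 tilt z [-0.029  0.01  -1.   ] shift [ 0.0048  0.1451 -0.0049] len 0.145 t 6.15 F [-0.2  0.2 -3.5] w 0.446
turn rad -0.1203 deg -6.89
boss top n 3464 tilt 27.5 n [-0.446  0.119  0.887] mean world [ 0.4638 -0.1231  0.2508] in tool [ 0.0101  0.0002 -0.0058]
```

View pics/w4.png

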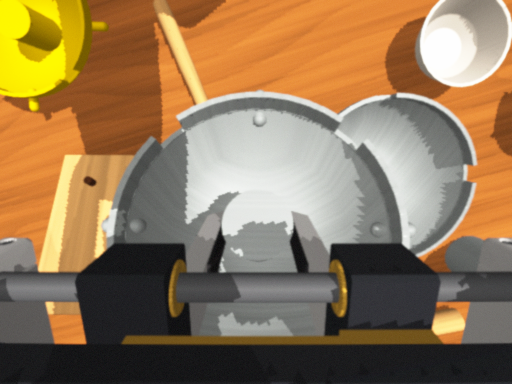

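>>> apply_moves --plan "0 0.01 -0.005 0; 0 0.0 0 0" --newtons 5

```text
clock: 6.4
tcp_pos: [0.4755, -0.1174, 0.2488]
tcp_rot: [-0.016, 0.143, 0.99, 0.003]
wrist_force: [-0.5, -0.3, -3.2]
width: 0.444
```

```bash
python3 - <<'E'
from tilt import *
go([.5095,.0145,.25],80.6)
tilt("w5")
E
```

```text
pos [ 0.4755 -0.1174  0.2488] yaz 73.6 tilt z [-0.032  0.01  -0.999] shift [ 0.0047  0.1361 -0.001 ] len 0.136 t 6.4 F [-0.5 -0.3 -3.2] w 0.444
turn rad -0.1221 deg -7.0
boss top n 3445 tilt 27.2 n [-0.44   0.127  0.889] mean world [ 0.4662 -0.1144  0.2547] in tool [ 0.01    0.0003 -0.0056]
```

```bash
python3 - <<'E'
from tilt import *
go([.494,.017,.235],80.6)
E
```

```text
pos [ 0.4752 -0.1181  0.2484] yaz 73.59 tilt z [-0.032  0.009 -0.999] shift [0.0197 0.1349 0.014 ] len 0.137 t 6.45 F [-0.6 -0.3 -4. ] w 0.447
turn rad -0.1224 deg -7.01
```

>>> apply_moves --plan "0.002 0.015 0 0; 0.003 0.025 0 0; 0.004 0.025 0 0; 0.003 0.025 0 0; 0.003 0.02 0 0; 0.002 0.012 0 -0.06; 0 0 0 -0.06; 0 0 0 0" --newtons 7

```text
clock: 7.25
tcp_pos: [0.495, 0.0105, 0.2493]
tcp_rot: [-0.016, 0.085, 0.996, 0.005]
wrist_force: [-0.4, -0.3, -4.1]
width: 0.447
```

```bash
python3 - <<'E'
from tilt import *
go([.494,.017,.195],80.6)
tilt("w6")
p,d=manip.capture("scene");cv2.imwrite("pics/s6.png",cv2.resize(p[60:260,150:380],None,fx=3,fy=3))
E
```

```text
pos [0.495  0.0105 0.2493] yaz 80.26 tilt z [-0.031  0.012 -0.999] shift [0.0003 0.0059 0.0544] len 0.055 t 7.25 F [-0.4 -0.3 -4.1] w 0.447
turn rad -0.0059 deg -0.34
boss top n 3442 tilt 27.2 n [-0.452  0.07   0.889] mean world [0.4855 0.0124 0.2552] in tool [ 0.0099  0.0003 -0.0056]
```

View pics/s6.png

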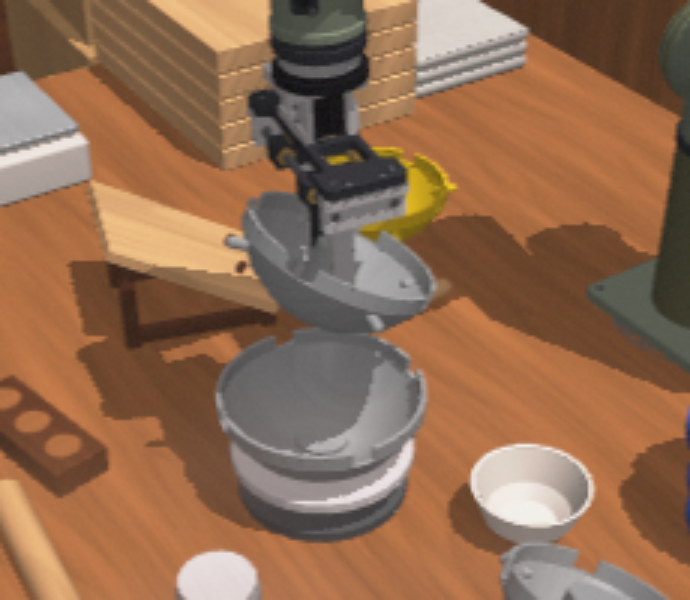

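View pics/w6.png

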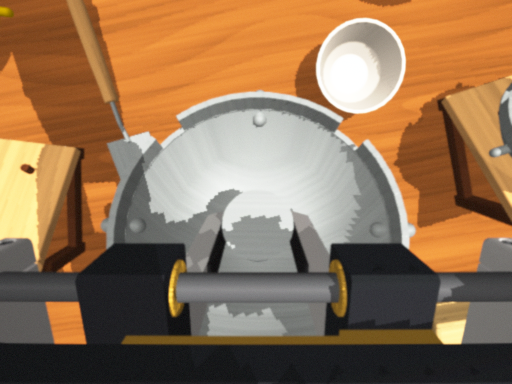

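>>> apply_moves --plan "0 0.003 0.02 -0.006; 0 0.002 0.02 0; 0 0 0.013 0; 0 0 0 0"

```text
clock: 7.75
tcp_pos: [0.4953, 0.0145, 0.196]
tcp_rot: [-0.014, 0.086, 0.996, 0.004]
wrist_force: [0.2, 0.5, -4.1]
width: 0.443
```

```bash
python3 - <<'E'
from tilt import *
go([.494,.017,.175],80.6)
E
```

```text
pos [0.4953 0.0145 0.196 ] yaz 80.11 tilt z [-0.028  0.011 -1.   ] shift [0.0011 0.0022 0.0211] len 0.021 t 7.75 F [ 0.2  0.5 -4.1] w 0.443
turn rad -0.0086 deg -0.49
```

>>> apply_moves --plan "0.001 0.002 0.008 -0.008; 0 0 0.006 0; 0 0 0.006 0; 0 0 0.004 0"

```text
clock: 8.15
tcp_pos: [0.4957, 0.0162, 0.1727]
tcp_rot: [-0.012, 0.083, 0.996, 0.004]
wrist_force: [-0.2, 0.3, -3.8]
width: 0.447
```

>>> apply_moves --plan "0 0 0.005 0; 0 0 0.005 0"

```text
clock: 8.35
tcp_pos: [0.4961, 0.0161, 0.1625]
tcp_rot: [-0.011, 0.083, 0.996, 0.004]
wrist_force: [-1.0, -0.2, -3.2]
width: 0.447
```

```bash
python3 - <<'E'
from tilt import *
go([.494,.017,.16],80.6)
tilt("w7")
E
```

```text
pos [0.4961 0.0161 0.1625] yaz 80.48 tilt z [-0.022  0.01  -1.   ] shift [0.0021 0.0005 0.0026] len 0.003 t 8.35 F [-1.  -0.2 -3.2] w 0.447
turn rad -0.0021 deg -0.12
boss top n 3460 tilt 27.8 n [-0.461  0.071  0.884] mean world [0.4865 0.018  0.1684] in tool [ 0.0099  0.0003 -0.0056]
```

>>> apply_moves --plan "0.001 0 0.004 0; 0 0 0.004 0; 0 0 0.003 0"

```text
clock: 8.7
tcp_pos: [0.4967, 0.0162, 0.1515]
tcp_rot: [-0.009, 0.083, 0.996, 0.004]
wrist_force: [2.1, 0.2, -2.3]
width: 0.444
```

>>> apply_moves --plan "0 0 0.004 0; 0 0 0.004 0"

```text
clock: 8.9
tcp_pos: [0.4983, 0.0164, 0.1441]
tcp_rot: [-0.007, 0.083, 0.997, 0.005]
wrist_force: [1.8, 1.1, -1.0]
width: 0.447
```

```bash
python3 - <<'E'
from tilt import *
go([.498,.017,.146],80.6)
tilt("w8")
p,d=manip.capture("scene");cv2.imwrite("pics/s8.png",cv2.resize(p[60:260,150:380],None,fx=3,fy=3))
E
```

```text
pos [0.4983 0.0164 0.1441] yaz 80.47 tilt z [-0.013  0.01  -1.   ] shift [ 0.0004  0.0005 -0.0019] len 0.002 t 8.9 F [ 1.8  1.1 -1. ] w 0.447
turn rad -0.0023 deg -0.13
boss top n 3444 tilt 14.7 n [-0.252  0.031  0.967] mean world [0.4931 0.0175 0.1503] in tool [ 0.0053  0.0003 -0.0061]
```

View pics/s8.png

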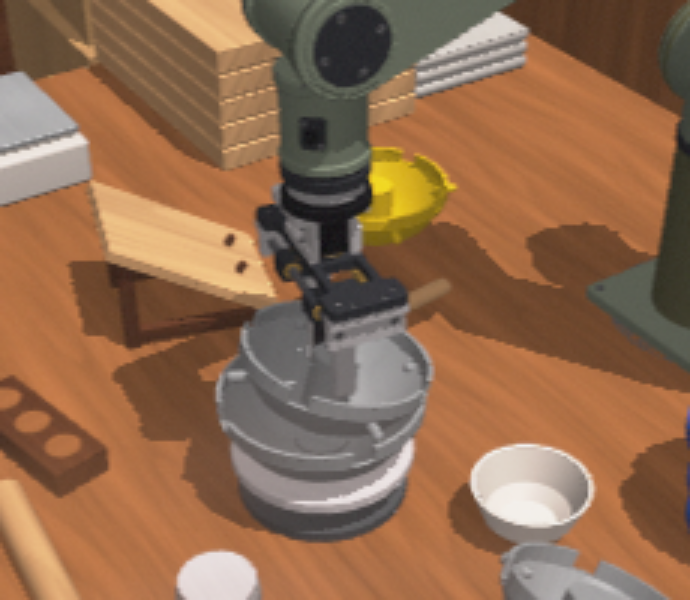

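>>> apply_moves --plan "-0.003 0 0.003 0; -0.003 0 0.003 0"

```text
clock: 9.2
tcp_pos: [0.5017, 0.0155, 0.1366]
tcp_rot: [-0.01, 0.083, 0.997, 0.004]
wrist_force: [0.4, 0.3, -2.0]
width: 0.445
```

```bash
python3 - <<'E'
from tilt import *
go([.508,.0145,.127],80.6)
tilt("w9")
E
```

```text
pos [0.5017 0.0155 0.1366] yaz 80.49 tilt z [-0.02  0.01 -1.  ] shift [-0.0066 -0.0001  0.0094] len 0.012 t 9.2 F [ 0.4  0.3 -2. ] w 0.445
turn rad -0.0019 deg -0.11
boss top n 3387 tilt 8.0 n [-0.138  0.014  0.99 ] mean world [0.4975 0.0165 0.1427] in tool [ 0.0044  0.0002 -0.006 ]
```

>>> apply_moves --plan "-0.003 0 0.003 0; -0.002 0 0.003 0; -0.001 0 0.002 0"

```text
clock: 9.55
tcp_pos: [0.5069, 0.0147, 0.1263]
tcp_rot: [-0.012, 0.083, 0.996, 0.004]
wrist_force: [-0.8, 1.1, -2.8]
width: 0.442
```

```bash
python3 - <<'E'
from tilt import *
go([.508,.0145,.127],80.6)
tilt("w10")
p,d=manip.capture("scene");cv2.imwrite("pics/s10.png",cv2.resize(p[140:250,200:320],None,fx=5,fy=5))
E
```

```text
pos [0.5069 0.0147 0.1263] yaz 80.48 tilt z [-0.023  0.011 -1.   ] shift [-0.0011  0.     -0.0007] len 0.001 t 9.55 F [-0.8  1.1 -2.8] w 0.442
turn rad -0.0022 deg -0.12
boss top n 3217 tilt 0.9 n [ 0.009 -0.013  1.   ] mean world [0.5036 0.0155 0.132 ] in tool [ 0.0034  0.0003 -0.0056]
```

View pics/s10.png

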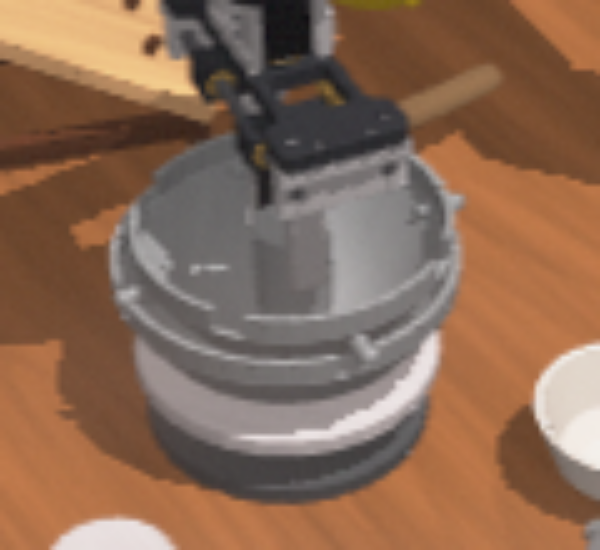

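View pics/w10.png

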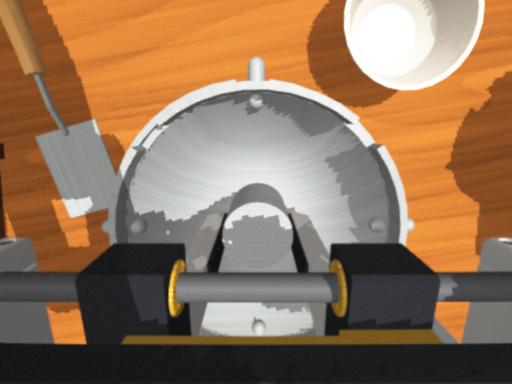

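>>> apply_moves --plan "-0.001 0 0.003 0; 0 0 0.003 0"

```text
clock: 9.85
tcp_pos: [0.5084, 0.0143, 0.1204]
tcp_rot: [-0.011, 0.083, 0.996, 0.004]
wrist_force: [-0.5, -0.2, -3.1]
width: 0.443
```

```bash
python3 - <<'E'
from tilt import *
go([.508,.0145,.127],80.6)
L,P,p=tilt("w11")
k=(np.abs(L[...,2]-(-.0055))<.003)&(np.abs(L[...,1])<.022)&(np.abs(L[...,0])<.04);print("boss tool x range",np.percentile(L[...,0][k],[1,99]))
E
```

```text
pos [0.5084 0.0143 0.1204] yaz 80.48 tilt z [-0.021  0.01  -1.   ] shift [ 0.0006  0.0001 -0.0066] len 0.007 t 9.85 F [-0.5 -0.2 -3.1] w 0.443
turn rad -0.0021 deg -0.12
boss top n 3158 tilt 1.8 n [ 0.027 -0.014  1.   ] mean world [0.5054 0.0151 0.1259] in tool [ 0.0032  0.0003 -0.0055]
boss tool x range [-0.01709046  0.02277718]
```

>>> apply_moves --plan "-0.002 0 0.002 0; 0 0 0.002 0"

```text
clock: 10.1
tcp_pos: [0.5105, 0.014, 0.1168]
tcp_rot: [-0.011, 0.083, 0.996, 0.004]
wrist_force: [-4.1, 0.5, 10.9]
width: 0.447
```

```bash
python3 - <<'E'
from tilt import *
go([.508,.0145,.127],80.6)
L,P,p=tilt("w12")
p,d=manip.capture("scene");cv2.imwrite("pics/s12.png",cv2.resize(p[140:250,200:320],None,fx=5,fy=5))
E
```

```text
pos [0.5105 0.014  0.1168] yaz 80.49 tilt z [-0.021  0.01  -1.   ] shift [ 0.0028  0.0001 -0.0102] len 0.011 t 10.1 F [-4.1  0.5 10.9] w 0.447
turn rad -0.0019 deg -0.11
boss top n 3243 tilt 0.2 n [-0.003  0.     1.   ] mean world [0.5069 0.0148 0.1224] in tool [ 0.0038  0.0003 -0.0056]
```

View pics/s12.png

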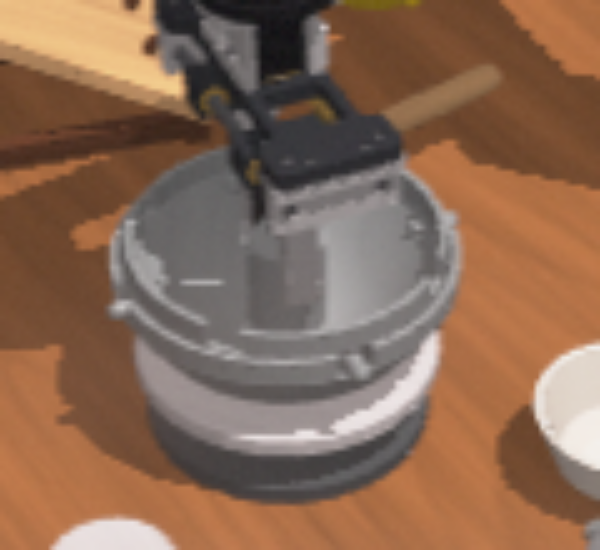

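>>> apply_moves --plan "0 0 -0.001 0; 0 0 0 0; 0 0 0 0; 0 0 0 0" --hand 0.76

```text
clock: 10.6
tcp_pos: [0.5126, 0.0136, 0.1195]
tcp_rot: [-0.008, 0.083, 0.997, 0.004]
wrist_force: [-0.5, -0.4, -0.5]
width: 0.741
```

>>> apply_moves --plan "0 0 -0.02 0; 0 0 -0.035 0; 0 0 -0.035 0; 0 0 -0.04 0; 0 0 -0.02 0; 0 0 0 0"

```text
clock: 11.2
tcp_pos: [0.5138, 0.0123, 0.2726]
tcp_rot: [-0.011, 0.083, 0.996, 0.004]
wrist_force: [0.6, 0.4, 0.6]
width: 0.761
```

```bash
cat > chk.py <<'E'
from h import *
def slots(rout,zlo,zhi,tag,c=(.5095,.0145)):
  for n in["scene","top"]:
    p,d=manip.capture(n);cv2.imwrite(f"pics/{tag}{n}.png",cv2.resize(p[140:250,200:320] if n=="scene" else p[140:225,205:310],None,fx=5,fy=5))
    t=cloud(n,d).reshape(-1,3);r=np.hypot(*(t[:,:2]-c).T)
    s=t[(np.abs(r-rout)<.008)&(t[:,2]>zlo)&(t[:,2]<zhi)]
    for _ in range(5):
        x=np.linalg.lstsq(np.c_[2*s[:,:2],np.ones(len(s))],(s[:,:2]**2).sum(1),rcond=None)[0];R_=np.sqrt(x[2]+x[0]**2+x[1]**2);e=np.abs(np.hypot(*(s[:,:2]-x[:2]).T)-R_);s=s[e<max(.003,2*e.std())]
    A=np.c_[s[:,:2]-x[:2],np.ones(len(s))];pl=np.linalg.lstsq(A,s[:,2],rcond=None)[0]
    a=np.sort(np.degrees(np.arctan2(*(s[:,:2]-x[:2]).T[::-1])));a=np.r_[a,a[0]+360];g=np.diff(a);i=np.sort(np.argsort(-g)[:4])
    print(n,len(s),"c",x[:2].round(4),"r",R_.round(4),"z",pl[2].round(4),"slope",pl[:2].round(3),"gaps",[(round(g[k],1),round((a[k]+a[k+1])/2,1)) for k in i])
    k=np.hypot(*(t[:,:2]-x[:2]).T)<.015;print("boss z",np.median(t[k,2]).round(4))
E
python3 - <<'E'
from tilt import *; import chk
go([.4795,.3577,.28],97.5)
chk.slots(.084,.116,.14,"c1")
E
```

```text
pos [0.5138 0.0123 0.2726] yaz 80.47 tilt z [-0.021  0.01  -1.   ] shift [ 0.0911  0.335  -0.0032] len 0.347 t 11.2 F [0.6 0.4 0.6] w 0.761
turn rad -0.2972 deg -17.03
scene 387 c [0.5095 0.0173] r 0.0839 z 0.122 slope [0.003 0.   ] gaps [(np.float64(13.8), np.float64(-143.1)), (np.float64(13.2), np.float64(-53.3)), (np.float64(14.4), np.float64(36.1)), (np.float64(15.4), np.float64(126.3))]
boss z 0.3969
top 70 c [0.5101 0.0166] r 0.084 z 0.1267 slope [ 0.03  -0.015] gaps [(np.float64(14.6), np.float64(-143.7)), (np.float64(8.5), np.float64(-75.0)), (np.float64(128.7), np.float64(-6.4)), (np.float64(126.8), np.float64(145.3))]
boss z 0.6256
```

View pics/c1scene.png

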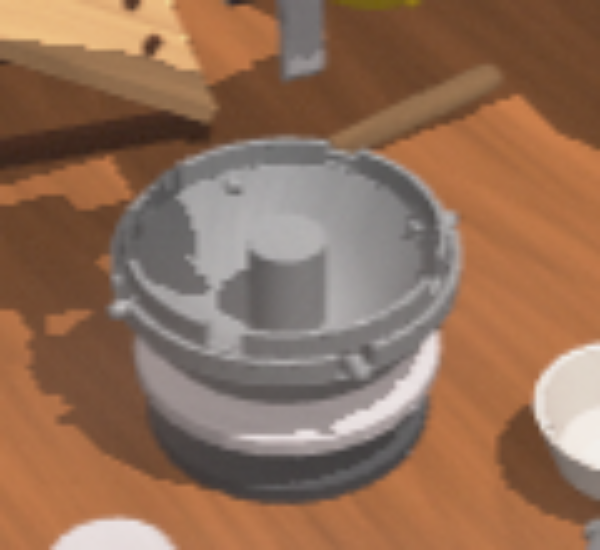

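>>> apply_moves --plan "0.005 0.02 -0.002 0; 0.011 0.04 -0.002 0; 0.011 0.042 -0.002 0; 0.011 0.042 -0.002 0; 0.011 0.042 -0.002 0; 0.011 0.042 -0.002 0; 0.011 0.042 -0.002 0; 0.008 0.03 0 -0.1; 0.005 0.02 0 -0.1; 0 0 0 -0.097; 0 0 0 0" --hand 0.82

```text
clock: 12.4
tcp_pos: [0.4667, 0.3506, 0.2561]
tcp_rot: [-0.037, -0.069, 0.997, 0.001]
wrist_force: [0.3, 0.0, -1.0]
width: 0.821
```

```bash
python3 - <<'E'
from fit import *
go([.4857,.3586,.28],97.5)
st=manip.get_state();p,d=manip.capture("wrist");cp=campose("wrist",st);cv2.imwrite("pics/w20.png",p)
print(fitcover("wrist",p,d,cp,np.array([.508,.3615,.080]),[-.496,-.065,.866]))
go([.4857,.3586,.28],97.5)
E
```

```text
pos [0.4667 0.3506 0.2561] yaz 97.85 tilt z [-0.073 -0.003 -0.997] shift [-0.0181  0.0055 -0.0252] len 0.032 t 12.4 F [ 0.3  0.  -1. ] w 0.821
turn rad 0.0062 deg 0.35
hist [464, 541, 629, 419, 344, 169, 134, 142, 313, 2014, 355, 703, 92, 0, 0, 0, 0, 0, 0]
boss top n 2260 h 0.059 centre off (dn,la) [ 0.0009 -0.0005] minEnc [ 0.0026 -0.0004] 0.0294
boss top normal [-0.482 -0.073  0.873] az -171.4 tilt 29.2 mean [0.4779 0.3581 0.1305]
rim n 1122 off [ 0.002  -0.0004] r 0.0756
[0.50621611 0.36164766 0.07898936]
pos [0.4664 0.3503 0.2558] yaz 97.74 tilt z [-0.074 -0.003 -0.997] shift [-0.0184  0.0058 -0.0256] len 0.032 t 12.45 F [-0.7  0.3 -0.9] w 0.821
turn rad 0.0041 deg 0.24
```

View pics/w20.png

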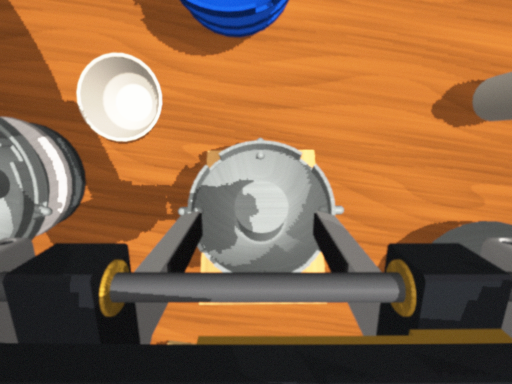

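```bash
python3 - <<'E'
from fit import *
go([.4847,.3587,.121],97.5)
E
```

```text
pos [0.4664 0.3503 0.2558] yaz 97.74 tilt z [-0.074 -0.003 -0.997] shift [-0.0292  0.0049  0.133 ] len 0.136 t 12.45 F [-0.7  0.3 -0.9] w 0.821
turn rad 0.0041 deg 0.24
```

>>> apply_moves --plan "-0.015 0.003 0.01 0; -0.013 0.002 0.02 0; 0 0 0.03 0; 0 0 0.025 0; 0 0 0 0"

```text
clock: 12.95
tcp_pos: [0.4865, 0.3549, 0.1613]
tcp_rot: [-0.04, -0.06, 0.997, -0.001]
wrist_force: [-0.3, -0.5, 0.5]
width: 0.824
```

```bash
python3 - <<'E'
from fit import *
go([.4847,.3587,.121],97.5)
E
```

```text
pos [0.4865 0.3549 0.1613] yaz 96.86 tilt z [-0.08  -0.006 -0.997] shift [-0.0019  0.0038  0.0403] len 0.041 t 12.95 F [-0.3 -0.5  0.5] w 0.824
turn rad -0.0112 deg -0.64
```

>>> apply_moves --plan "-0.002 0.004 0.01 -0.011; 0 0 0.013 0; 0 0 0.012 0; 0 0 0 0"

```text
clock: 13.35
tcp_pos: [0.4864, 0.3585, 0.1252]
tcp_rot: [-0.039, -0.064, 0.997, -0.0]
wrist_force: [0.4, 0.1, -0.0]
width: 0.82
```

```bash
python3 - <<'E'
from fit import *
go([.4847,.3587,.121],97.5)
p,d=manip.capture("wrist");cv2.imwrite("pics/w21.png",p)
p,d=manip.capture("scene");cv2.imwrite("pics/s21.png",cv2.resize(p[200:340,270:420],None,fx=4,fy=4))
E
```

```text
pos [0.4864 0.3585 0.1252] yaz 97.29 tilt z [-0.079 -0.005 -0.997] shift [0.0013 0.0004 0.0043] len 0.005 t 13.35 F [ 0.4  0.1 -0. ] w 0.82
turn rad -0.0037 deg -0.21
```

View pics/w21.png

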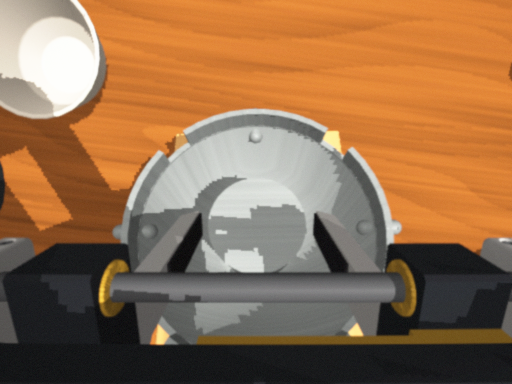

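View pics/s21.png

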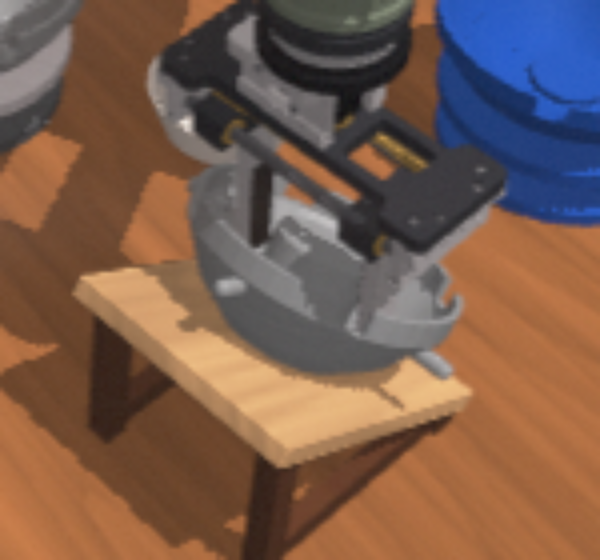

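Fingers straddle the small boss cleanly. Close.

>>> apply_moves --plan "0.001 0 0.004 0; 0 0 0 0; 0 0 0 0; 0 0 0 0; 0 0 0 0" --hand 0 --newtons 12

```text
clock: 13.95
tcp_pos: [0.4873, 0.3596, 0.125]
tcp_rot: [-0.036, -0.064, 0.997, 0.001]
wrist_force: [-0.6, -0.2, -1.7]
width: 0.618
```

>>> apply_moves --plan "0 0 -0.015 0; 0 0 -0.03 0; 0 0 -0.035 0; 0 0 -0.035 0; 0 0 -0.02 0; 0 0 0 0"

```text
clock: 14.55
tcp_pos: [0.4962, 0.3593, 0.2661]
tcp_rot: [-0.038, -0.064, 0.997, 0.0]
wrist_force: [-0.0, -0.2, -3.1]
width: 0.617
```

```bash
python3 - <<'E'
from tilt import *
go([.5,.0165,.26],126.5)
tilt("w22",bore=.03)
E
```

```text
pos [0.4962 0.3593 0.2661] yaz 97.3 tilt z [-0.076 -0.004 -0.997] shift [ 0.0394 -0.3405  0.0072] len 0.343 t 14.55 F [-0.  -0.2 -3.1] w 0.617
turn rad -0.5096 deg -29.2
boss top n 6386 tilt 29.8 n [-0.491 -0.072  0.868] mean world [0.4877 0.3584 0.2724] in tool [ 0.009   0.0002 -0.0056]
```

View pics/w22.png

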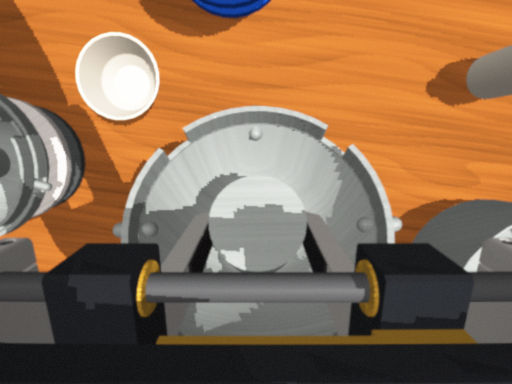

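```bash
python3 - <<'E'
from h import *
for n in["scene","top"]:
    D=np.load(n+"0.npz");t=np.load(n+"P.npy").reshape(-1,3);hsv=cv2.cvtColor(D["p"],cv2.COLOR_BGR2HSV).reshape(-1,3)
    nn=np.array([-.5*np.cos(np.radians(7.5)),-.5*np.sin(np.radians(7.5)),.866]);
    m=np.array([.541,.386,.100]) if n=="scene" else np.array([.544,.357,.1])
    k=(np.abs((t-m)@nn)<.004)&(np.hypot(*(t[:,:2]-[.5,.36]).T)<.16)&(t[:,2]>.03)&(hsv[:,1]>60)
    u=np.array([np.cos(np.radians(7.5)),np.sin(np.radians(7.5))]);v=np.array([-u[1],u[0]])
    s=t[k];a=s[:,:2]@u;b=s[:,:2]@v
    print(n,k.sum(),"along u",np.percentile(a,[.5,99.5]).round(4),"b",np.percentile(b,[.5,99.5]).round(4),"z",np.percentile(s[:,2],[.5,99.5]).round(4))
    hi=s[a>np.percentile(a,99.5)-.004];print(hi.mean(0).round(4),"b of small centre",np.array([.4845,.3587])@v)
E
```

```text
scene 1622 along u [0.4706 0.6391] b [0.2219 0.3706] z [0.0334 0.1293]
[0.5929 0.3757 0.1267] b of small centre 0.2923913316441708
top 692 along u [0.4672 0.6379] b [0.2166 0.3699] z [0.0308 0.1315]
[0.5918 0.3767 0.1279] b of small centre 0.2923913316441708
```

```bash
python3 - <<'E'
from tilt import *
go([.659,.3816,.24],97.5)
E
```

```text
pos [0.4956 0.359  0.2646] yaz 97.3 tilt z [-0.078 -0.005 -0.997] shift [-0.1663  0.0015  0.0116] len 0.167 t 14.6 F [ 0.1  0.2 -1.7] w 0.618
turn rad -0.0034 deg -0.2
```

>>> apply_moves --plan "-0.015 0 0 0; -0.025 0 0 0; -0.03 0 0.002 0; -0.03 0 0.002 0; -0.03 0 0.002 0; -0.023 0.001 0.002 0; -0.01 0 0.002 0; 0 0 0 0" --newtons 8

```text
clock: 15.4
tcp_pos: [0.653, 0.3785, 0.2221]
tcp_rot: [-0.052, -0.064, 0.997, -0.005]
wrist_force: [0.6, 0.6, -3.1]
width: 0.621
```

```bash
python3 - <<'E'
from tilt import *
go([.659,.3816,.19],97.5)
tilt("w23",bore=.03)
E
```

```text
pos [0.653  0.3785 0.2221] yaz 97.38 tilt z [-0.103 -0.016 -0.995] shift [-0.0097  0.0024  0.0313] len 0.033 t 15.4 F [ 0.6  0.6 -3.1] w 0.621
turn rad -0.0021 deg -0.12
boss top n 6379 tilt 28.0 n [-0.466 -0.061  0.883] mean world [0.6447 0.3777 0.2286] in tool [ 0.009   0.0002 -0.0056]
```

>>> apply_moves --plan "-0.005 0.002 0.01 0; -0.004 0 0.01 0; 0 0 0.008 0"

```text
clock: 15.75
tcp_pos: [0.6564, 0.3817, 0.1913]
tcp_rot: [-0.053, -0.065, 0.996, -0.005]
wrist_force: [0.5, 0.4, -1.8]
width: 0.62
```

```bash
python3 - <<'E'
from tilt import *
go([.659,.3816,.175],97.5)
tilt("w24",bore=.03)
p,d=manip.capture("scene");cv2.imwrite("pics/s24.png",cv2.resize(p[180:350,220:420],None,fx=3.5,fy=3.5))
E
```

```text
pos [0.6564 0.3817 0.1913] yaz 97.46 tilt z [-0.105 -0.016 -0.994] shift [-0.0043 -0.0004  0.0159] len 0.016 t 15.75 F [ 0.5  0.4 -1.8] w 0.62
turn rad -0.0007 deg -0.04
boss top n 6382 tilt 28.0 n [-0.465 -0.061  0.883] mean world [0.6481 0.3808 0.1977] in tool [ 0.0089  0.0002 -0.0056]
```

View pics/s24.png

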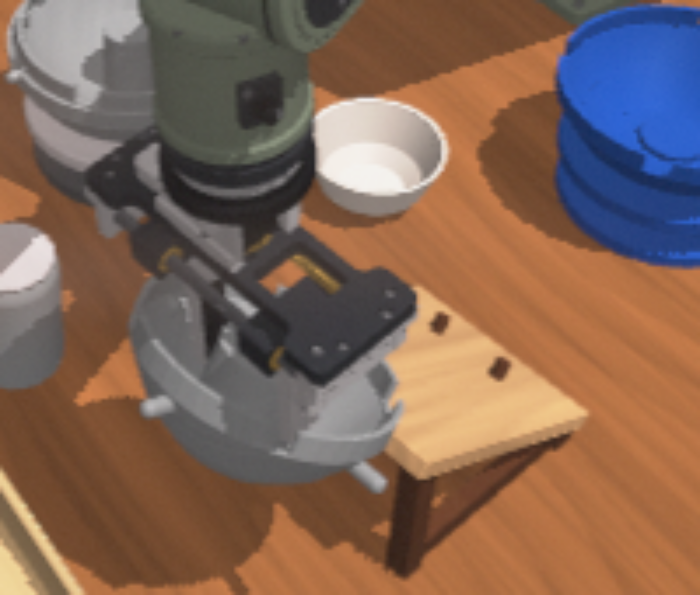

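Canister is clear to the left. Lower on to the board's edge.

>>> apply_moves --plan "-0.004 0 0.006 0; -0.001 0 0.006 0; -0.001 0 0.006 0; -0.002 0 0.005 0"

```text
clock: 16.25
tcp_pos: [0.6615, 0.3827, 0.1678]
tcp_rot: [-0.053, -0.065, 0.996, -0.005]
wrist_force: [0.0, 0.2, -0.8]
width: 0.617
```

```bash
python3 - <<'E'
from tilt import *
go([.67,.383,.155],97.5)
tilt("w25",bore=.03)
E
```

```text
pos [0.6615 0.3827 0.1678] yaz 97.51 tilt z [-0.104 -0.016 -0.994] shift [-0.0098 -0.0008  0.0119] len 0.015 t 16.25 F [ 0.   0.2 -0.8] w 0.617
turn rad 0.0002 deg 0.01
boss top n 6551 tilt 18.3 n [-0.311 -0.04   0.949] mean world [0.6547 0.3821 0.1748] in tool [ 0.0075  0.0003 -0.0062]
```

>>> apply_moves --plan "-0.004 0 0.006 0; -0.003 0 0.006 0; -0.002 0 0.006 0"

```text
clock: 16.6
tcp_pos: [0.6688, 0.3838, 0.1479]
tcp_rot: [-0.053, -0.065, 0.996, -0.004]
wrist_force: [-0.4, -0.3, -0.6]
width: 0.615
```

```bash
python3 - <<'E'
from tilt import *
go([.67,.383,.145],97.5)
tilt("w26",bore=.03)
E
```

```text
pos [0.6688 0.3838 0.1479] yaz 97.51 tilt z [-0.105 -0.016 -0.994] shift [-0.0013 -0.001   0.0028] len 0.003 t 16.6 F [-0.4 -0.3 -0.6] w 0.615
turn rad 0.0002 deg 0.01
boss top n 6404 tilt 2.7 n [-0.047 -0.005  0.999] mean world [0.6634 0.3834 0.1556] in tool [ 0.0062  0.0002 -0.0071]
```

>>> apply_moves --plan "-0.001 0 0.003 0; -0.001 0 0.003 0"

```text
clock: 16.85
tcp_pos: [0.6698, 0.3837, 0.1392]
tcp_rot: [-0.054, -0.065, 0.996, -0.005]
wrist_force: [-0.6, -0.3, -0.9]
width: 0.615
```

```bash
python3 - <<'E'
from tilt import *
tilt("w27",bore=.03)
go([.5095,.0165,.24],126.5)
E
```

```text
boss top n 6286 tilt 3.7 n [0.063 0.011 0.998] mean world [0.6649 0.3834 0.1473] in tool [ 0.0057  0.0003 -0.0075]
pos [0.6698 0.3836 0.1386] yaz 97.49 tilt z [-0.107 -0.017 -0.994] shift [ 0.2165 -0.3434 -0.0775] len 0.413 t 16.9 F [ 0.7  0.9 -1.5] w 0.618
turn rad -0.5063 deg -29.01
```

>>> apply_moves --plan "0 0 -0.02 0; 0.003 0 -0.035 0; 0.003 0 -0.035 0; 0.01 -0.015 -0.015 0; 0.02 -0.033 0 0; 0.022 -0.036 0 0; 0.022 -0.036 0 0; 0.022 -0.036 0 0; 0.022 -0.036 0 0; 0.022 -0.036 0 0; 0.015 -0.02 0 0; 0 0 0 0" --newtons 10

```text
clock: 18.1
tcp_pos: [0.5528, 0.1099, 0.2619]
tcp_rot: [-0.049, -0.067, 0.997, -0.007]
wrist_force: [0.6, 0.2, -2.2]
width: 0.614
```

```bash
python3 - <<'E'
from tilt import *
go([.5095,.0165,.24],126.5)
tilt("w28",bore=.03)
E
```

```text
pos [0.5528 0.1099 0.2619] yaz 97.67 tilt z [-0.097 -0.02  -0.995] shift [ 0.0529 -0.0866  0.0278] len 0.105 t 18.1 F [ 0.6  0.2 -2.2] w 0.614
turn rad -0.5032 deg -28.83
boss top n 6276 tilt 3.3 n [0.056 0.014 0.998] mean world [0.5479 0.1095 0.27  ] in tool [ 0.0057  0.0003 -0.0076]
```

>>> apply_moves --plan "0.012 -0.02 0 0; 0.017 -0.03 0 0; 0.014 -0.024 0 0; 0.006 -0.008 0 -0.12; 0 0 0 -0.13; 0 0 0 -0.13; 0 0 0 -0.12; 0 0 0 0"

```text
clock: 18.95
tcp_pos: [0.5215, 0.0276, 0.2678]
tcp_rot: [-0.043, -0.325, 0.945, 0.007]
wrist_force: [0.3, -0.3, -3.2]
width: 0.619
```

```bash
cat >> tilt.py <<'E'
def boss(tag,rb,zc=-.0076):
    L,P,p=tilt(tag,bore=.03)
    k=(np.abs(L[...,2]-zc)<.006)&(np.hypot(L[...,0],L[...,1])<.05)
    q=P[k]
    # visible far half of the boss top: fit circle of boss on far edge
    x=L[...,0][k];y=L[...,1][k]
    far=[]
    for a in np.arange(-.02,.0201,.002):
        s=x[np.abs(y-a)<.001]
        if len(s)>3: far.append((a,np.percentile(s,98)))
    far=np.array(far)
    c=np.median(far[:,1]-np.sqrt(rb**2-far[:,0]**2));st=manip.get_state();Rm=rot(st["tcp_rot"]);z=np.median(L[...,2][k])
    print("boss centre tool x",c.round(4),"z",z.round(4),"world",(np.array(st["tcp_pos"])+Rm@[c,0,z]).round(4))
E
python3 - <<'E'
from tilt import *
go([.5095,.0165,.24],126.5)
boss("w29",.029)
p,d=manip.capture("scene");cv2.imwrite("pics/s29.png",cv2.resize(p[60:260,150:380],None,fx=3,fy=3))
E
```

```text
pos [0.5215 0.0276 0.2678] yaz 127.85 tilt z [-0.086 -0.015 -0.996] shift [ 0.0141 -0.0025  0.0288] len 0.032 t 18.95 F [ 0.3 -0.3 -3.2] w 0.619
turn rad 0.0235 deg 1.35
boss top n 6335 tilt 3.1 n [ 0.053 -0.012  0.999] mean world [0.5177 0.0244 0.2758] in tool [ 0.0056  0.0002 -0.0076]
boss centre tool x 0.0041 z -0.0076 world [0.5189 0.0253 0.2756]
```

View pics/s29.png

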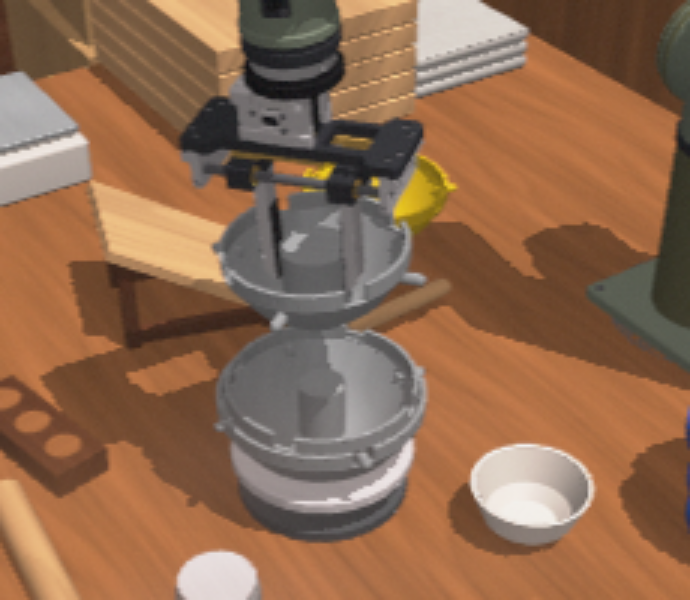

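View pics/w29.png

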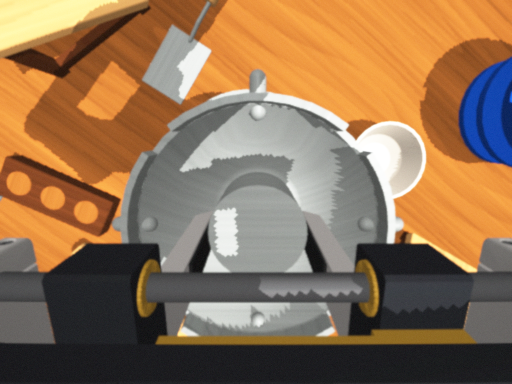

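```bash
python3 - <<'E'
from tilt import *
go([.5137,.0185,.188],126.5)
E
```

```text
pos [0.5213 0.0275 0.2677] yaz 127.71 tilt z [-0.086 -0.015 -0.996] shift [ 0.0053 -0.0057  0.0802] len 0.081 t 19.05 F [-1.2  0.3 -2.1] w 0.614
turn rad 0.021 deg 1.21
```

>>> apply_moves --plan "0.003 -0.003 0.01 0.02; 0.003 -0.003 0.02 0; 0 0 0.025 0; 0 0 0.02 0; 0 0 0 0"

```text
clock: 19.55
tcp_pos: [0.5143, 0.0182, 0.1892]
tcp_rot: [-0.042, -0.309, 0.95, 0.006]
wrist_force: [-1.2, 0.4, -2.5]
width: 0.616
```

```bash
python3 - <<'E'
from tilt import *
go([.5137,.0185,.188],126.5)
boss("w30",.029)
for n in["scene","top"]:
    p,d=manip.capture(n);cv2.imwrite(f"pics/{n}30.png",cv2.resize(p[110:250,190:330],None,fx=4,fy=4))
E
```

```text
pos [0.5143 0.0182 0.1892] yaz 125.99 tilt z [-0.084 -0.015 -0.996] shift [0.0002 0.0005 0.0012] len 0.001 t 19.55 F [-1.2  0.4 -2.5] w 0.616
turn rad -0.0089 deg -0.51
boss top n 6324 tilt 3.0 n [ 0.05  -0.01   0.999] mean world [0.5103 0.0151 0.1972] in tool [ 0.0056  0.0002 -0.0076]
boss centre tool x 0.0041 z -0.0076 world [0.5126 0.0158 0.1985]
```

View pics/scene30.png

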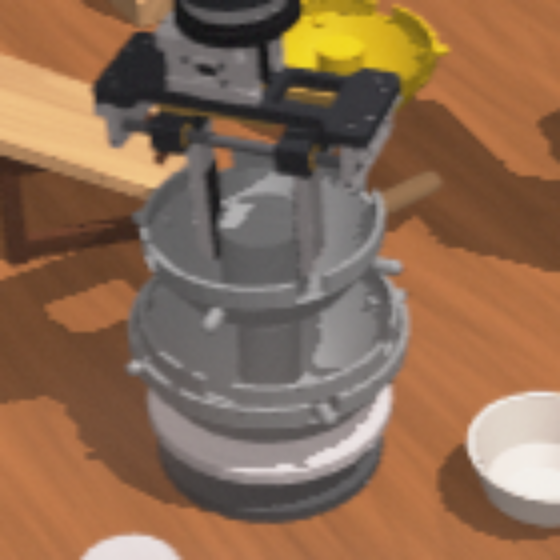

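>>> apply_moves --plan "0 0 0.006 -0.008; 0 0 0.006 0; 0 0 0.005 0; 0 0 0.004 0"

```text
clock: 20.1
tcp_pos: [0.5195, 0.0172, 0.1755]
tcp_rot: [-0.034, -0.314, 0.949, 0.002]
wrist_force: [-0.9, -0.6, -2.9]
width: 0.62
```

>>> apply_moves --plan "0 0 0.004 0; 0 0 0.004 0"

```text
clock: 20.3
tcp_pos: [0.521, 0.0178, 0.169]
tcp_rot: [-0.032, -0.313, 0.949, 0.002]
wrist_force: [2.4, 3.8, 8.1]
width: 0.617
```

```bash
python3 - <<'E'
from tilt import *
go([.5137,.0185,.160],126.5)
boss("w31",.029)
E
```

```text
pos [0.521  0.0178 0.169 ] yaz 126.51 tilt z [-0.061 -0.016 -0.998] shift [0.0049 0.0047 0.0094] len 0.012 t 20.3 F [2.4 3.8 8.1] w 0.617
turn rad 0.0001 deg 0.01
boss top n 6208 tilt 5.6 n [0.092 0.03  0.995] mean world [0.5174 0.0151 0.1779] in tool [ 0.0051  0.0002 -0.0086]
boss centre tool x 0.0028 z -0.0086 world [0.5194 0.0163 0.1776]
```

>>> apply_moves --plan "0.003 0.003 -0.006 0; 0.002 0.002 -0.006 0; 0 0 0 0"

```text
clock: 20.65
tcp_pos: [0.5141, 0.0191, 0.1819]
tcp_rot: [-0.032, -0.314, 0.949, 0.002]
wrist_force: [-0.5, -0.4, -2.1]
width: 0.616
```

```bash
python3 - <<'E'
from tilt import *
go([.5137,.0185,.160],126.5)
boss("w32",.029)
E
```

```text
pos [0.5141 0.0191 0.1819] yaz 126.52 tilt z [-0.062 -0.016 -0.998] shift [-0.0006 -0.0007  0.0219] len 0.022 t 20.65 F [-0.5 -0.4 -2.1] w 0.616
turn rad 0.0004 deg 0.02
boss top n 6199 tilt 5.8 n [0.096 0.031 0.995] mean world [0.5106 0.0163 0.1909] in tool [ 0.005   0.0001 -0.0087]
boss centre tool x 0.0027 z -0.0087 world [0.5123 0.0176 0.1903]
```

>>> apply_moves --plan "0.007 0 0.003 0; 0 0 0.003 0; 0 0 0.002 0" --newtons 7

```text
clock: 21.0
tcp_pos: [0.5065, 0.0138, 0.1733]
tcp_rot: [-0.033, -0.314, 0.949, 0.002]
wrist_force: [-2.2, -0.2, 5.8]
width: 0.615
```

```bash
python3 - <<'E'
from tilt import *
go([.5137,.0185,.160],126.5)
boss("w33",.029)
E
```

```text
pos [0.5065 0.0138 0.1733] yaz 126.52 tilt z [-0.064 -0.017 -0.998] shift [-0.0094 -0.0009  0.0128] len 0.016 t 21.0 F [-2.2 -0.2  5.8] w 0.615
turn rad 0.0003 deg 0.02
boss top n 6286 tilt 4.1 n [0.069 0.017 0.997] mean world [0.5027 0.0109 0.1824] in tool [ 0.0054  0.0002 -0.0087]
boss centre tool x 0.0034 z -0.0087 world [0.5042 0.0119 0.1821]
```

>>> apply_moves --plan "0 0 0.002 0; 0 0 0.001 0"

```text
clock: 21.25
tcp_pos: [0.5059, 0.0134, 0.172]
tcp_rot: [-0.034, -0.313, 0.949, 0.002]
wrist_force: [-3.0, -0.3, 4.7]
width: 0.616
```

```bash
python3 - <<'E'
from tilt import *
go([.5137,.0185,.160],126.5)
boss("w34",.029)
E
```

```text
pos [0.5059 0.0134 0.172 ] yaz 126.5 tilt z [-0.066 -0.018 -0.998] shift [-0.01   -0.0009  0.0114] len 0.015 t 21.25 F [-3.  -0.3  4.7] w 0.616
turn rad -0.0 deg -0.0
boss top n 6351 tilt 2.2 n [ 0.039 -0.003  0.999] mean world [0.5016 0.0102 0.1814] in tool [ 0.006   0.0002 -0.0091]
boss centre tool x 0.0046 z -0.009 world [0.5028 0.0109 0.1813]
```

>>> apply_moves --plan "0 0 0.002 0; 0 0 -0.006 0; 0 0 -0.004 0; 0 0 0 0"

```text
clock: 21.7
tcp_pos: [0.5069, 0.014, 0.1808]
tcp_rot: [-0.033, -0.313, 0.949, 0.002]
wrist_force: [-0.4, 0.1, -2.9]
width: 0.62
```

```bash
python3 - <<'E'
from tilt import *
go([.5137,.0185,.160],126.5)
boss("w35",.029)
E
```

```text
pos [0.5069 0.014  0.1808] yaz 126.51 tilt z [-0.065 -0.017 -0.998] shift [-0.0094 -0.001   0.0202] len 0.022 t 21.7 F [-0.4  0.1 -2.9] w 0.62
turn rad 0.0001 deg 0.01
boss top n 6383 tilt 1.5 n [ 0.023 -0.013  1.   ] mean world [0.5024 0.0106 0.1905] in tool [ 0.0063  0.0002 -0.0093]
boss centre tool x 0.0053 z -0.0093 world [0.5031 0.011  0.1901]
```

>>> apply_moves --plan "-0.009 -0.001 0 0; 0 0 0 0"

```text
clock: 21.95
tcp_pos: [0.515, 0.019, 0.1792]
tcp_rot: [-0.034, -0.313, 0.949, 0.002]
wrist_force: [0.8, 0.2, -2.9]
width: 0.614
```

```bash
python3 - <<'E'
from tilt import *
go([.5137,.0185,.160],126.5)
boss("w36",.029)
# mid boss + small rim seen by scene camera
p,d=manip.capture("scene");t=cloud("scene",d).reshape(-1,3)
r=np.hypot(*(t[:,:2]-[.5097,.0165]).T)
s=t[(r<.1)&(r>.055)&(t[:,2]>.18)&(t[:,2]<.2)]
for _ in range(6):
    x=np.linalg.lstsq(np.c_[2*s[:,:2],np.ones(len(s))],(s[:,:2]**2).sum(1),rcond=None)[0];R_=np.sqrt(x[2]+x[0]**2+x[1]**2);e=np.abs(np.hypot(*(s[:,:2]-x[:2]).T)-R_);s=s[e<max(.003,2*e.std())]
print("small rim scene",len(s),x[:2].round(4),R_.round(4),s[:,2].mean().round(4))
cv2.imwrite("pics/s36.png",cv2.resize(p[110:250,190:330],None,fx=4,fy=4))
E
```

```text
pos [0.515  0.019  0.1792] yaz 126.48 tilt z [-0.065 -0.016 -0.998] shift [ 0.0001 -0.0001  0.0193] len 0.019 t 21.95 F [ 0.8  0.2 -2.9] w 0.614
turn rad -0.0003 deg -0.02
boss top n 6387 tilt 1.5 n [ 0.023 -0.013  1.   ] mean world [0.5105 0.0155 0.1889] in tool [ 0.0062  0.0002 -0.0093]
boss centre tool x 0.0053 z -0.0092 world [0.5107 0.0158 0.1886]
small rim scene 321 [0.5119 0.0179] 0.0759 0.1866
```

View pics/s36.png

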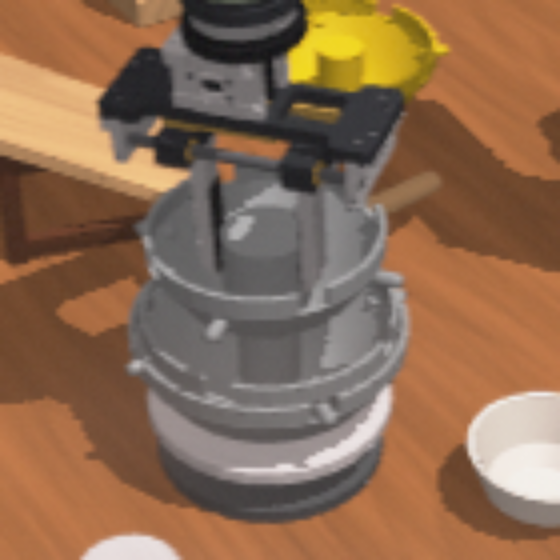

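>>> apply_moves --plan "0.001 0 0.003 0; 0 0 0.003 0"

```text
clock: 22.25
tcp_pos: [0.5129, 0.018, 0.1727]
tcp_rot: [-0.034, -0.313, 0.949, 0.002]
wrist_force: [-0.2, 0.6, -3.0]
width: 0.616
```

```bash
python3 - <<'E'
from tilt import *
boss("w37",.029)
go([.5145,.0186,.165],126.5)
E
```

```text
boss top n 6380 tilt 1.6 n [ 0.025 -0.013  1.   ] mean world [0.5084 0.0146 0.1824] in tool [ 0.0062  0.0002 -0.0093]
boss centre tool x 0.0052 z -0.0092 world [0.5089 0.0151 0.1817]
pos [0.5125 0.0181 0.1721] yaz 126.5 tilt z [-0.068 -0.017 -0.998] shift [-0.0024 -0.001   0.0069] len 0.007 t 22.3 F [ 0.5  0.3 -2.8] w 0.62
turn rad -0.0 deg -0.0
```

>>> apply_moves --plan "-0.0025 -0.0005 0.002 0; 0 0 0.003 0"

```text
clock: 22.5
tcp_pos: [0.5146, 0.019, 0.1666]
tcp_rot: [-0.035, -0.313, 0.949, 0.003]
wrist_force: [-0.0, 0.6, -2.2]
width: 0.617
```

```bash
python3 - <<'E'
from tilt import *
boss("w38",.029)
go([.5145,.0186,.165],126.5)
E
```

```text
boss top n 6390 tilt 1.6 n [ 0.025 -0.013  1.   ] mean world [0.5101 0.0156 0.1763] in tool [ 0.0063  0.0002 -0.0093]
boss centre tool x 0.0053 z -0.0093 world [0.5103 0.016  0.1755]
pos [0.5139 0.019  0.166 ] yaz 126.48 tilt z [-0.069 -0.017 -0.997] shift [-0.0003 -0.0007  0.0009] len 0.001 t 22.55 F [-0.5  0.3 -3. ] w 0.618
turn rad -0.0004 deg -0.02
```

>>> apply_moves --plan "0 0 0.004 0; 0 0 0.004 0; -0.0005 0 0.003 0"

```text
clock: 22.85
tcp_pos: [0.5137, 0.0191, 0.1542]
tcp_rot: [-0.035, -0.313, 0.949, 0.003]
wrist_force: [0.0, -0.3, -3.5]
width: 0.614
```

```bash
python3 - <<'E'
from tilt import *
boss("w39",.029)
go([.5140,.0186,.155],126.5)
E
```

```text
boss top n 6383 tilt 1.7 n [ 0.027 -0.013  1.   ] mean world [0.5092 0.0156 0.164 ] in tool [ 0.0062  0.0002 -0.0093]
boss centre tool x 0.0052 z -0.0092 world [0.5097 0.0162 0.1633]
pos [0.5133 0.0192 0.1537] yaz 126.47 tilt z [-0.07  -0.017 -0.997] shift [-0.0002 -0.0008 -0.0013] len 0.002 t 22.9 F [ 0.2  0.2 -1.6] w 0.616
turn rad -0.0005 deg -0.03
```

Sliding freely over the boss. Continue.

>>> apply_moves --plan "-0.0005 0 0.003 0; -0.0005 0 0.003 0; -0.0005 0 0.003 0"

```text
clock: 23.2
tcp_pos: [0.5142, 0.0199, 0.1442]
tcp_rot: [-0.035, -0.313, 0.949, 0.003]
wrist_force: [-1.3, 0.2, -3.1]
width: 0.615
```

```bash
python3 - <<'E'
from tilt import *
boss("w40",.029)
go([.5140,.0186,.145],126.5)
p,d=manip.capture("scene")
cv2.imwrite("pics/s40.png",cv2.resize(p[130:250,200:320],None,fx=5,fy=5))
E
```

```text
boss top n 6388 tilt 1.8 n [ 0.028 -0.013  1.   ] mean world [0.5097 0.0165 0.1539] in tool [ 0.0062  0.0002 -0.0093]
boss centre tool x 0.0053 z -0.0092 world [0.5102 0.017  0.1531]
pos [0.5137 0.02   0.1435] yaz 126.48 tilt z [-0.07  -0.016 -0.997] shift [ 0.0007 -0.0013 -0.0014] len 0.002 t 23.25 F [-0.8  0.8 -3.4] w 0.614
turn rad -0.0004 deg -0.02
```

View pics/s40.png

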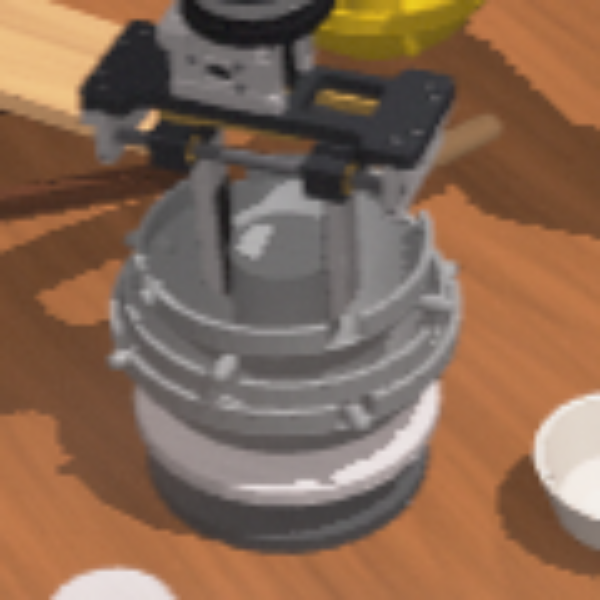

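>>> apply_moves --plan "0 -0.0005 0.003 0; 0 0 0.003 0"

```text
clock: 23.5
tcp_pos: [0.5141, 0.0194, 0.1379]
tcp_rot: [-0.035, -0.313, 0.949, 0.003]
wrist_force: [-0.3, -0.1, -2.7]
width: 0.616
```

>>> apply_moves --plan "0 0 0.003 0; -0.0005 0 0.002 0"

```text
clock: 23.7
tcp_pos: [0.5141, 0.0196, 0.1324]
tcp_rot: [-0.035, -0.313, 0.949, 0.003]
wrist_force: [-0.5, 0.8, -2.6]
width: 0.617
```

```bash
python3 - <<'E'
from tilt import *
boss("w41",.029)
go([.5140,.0186,.145],126.5)
E
```

```text
boss top n 6378 tilt 1.7 n [ 0.027 -0.014  1.   ] mean world [0.5096 0.0161 0.1421] in tool [ 0.0063  0.0001 -0.0093]
boss centre tool x 0.0053 z -0.0092 world [0.5103 0.0167 0.1416]
pos [0.5139 0.0196 0.132 ] yaz 126.48 tilt z [-0.07  -0.017 -0.997] shift [ 0.0014 -0.0005 -0.0129] len 0.013 t 23.75 F [-0.   0.7 -2.3] w 0.621
turn rad -0.0004 deg -0.02
```

>>> apply_moves --plan "0 0 0.002 0; 0 0 0.002 0"

```text
clock: 23.95
tcp_pos: [0.5139, 0.0195, 0.1281]
tcp_rot: [-0.035, -0.313, 0.949, 0.003]
wrist_force: [-1.1, -0.6, 1.9]
width: 0.618
```

>>> apply_moves --plan "0 0 0.0015 0; 0 0 0.001 0"

```text
clock: 24.15
tcp_pos: [0.5142, 0.0198, 0.1267]
tcp_rot: [-0.035, -0.313, 0.949, 0.003]
wrist_force: [-3.0, 0.6, 2.5]
width: 0.623
```

```bash
python3 - <<'E'
from tilt import *
boss("w42",.029)
E
```

```text
boss top n 6398 tilt 0.9 n [ 0.01  -0.013  1.   ] mean world [0.5096 0.0163 0.1367] in tool [ 0.0064  0.0002 -0.0096]
boss centre tool x 0.0053 z -0.0095 world [0.5105 0.0168 0.1364]
```

>>> apply_moves --plan "0 0 0 0; 0 0 0 0; 0 0 0 0; 0 0 0 0" --hand 0.8

```text
clock: 24.6
tcp_pos: [0.5154, 0.0193, 0.1272]
tcp_rot: [-0.034, -0.313, 0.949, 0.002]
wrist_force: [0.1, -0.4, 0.5]
width: 0.798
```

```bash
python3 - <<'E'
from tilt import *
go([.5140,.0186,.145],126.5)
boss("w43",.029)
E
```

```text
pos [0.5154 0.0193 0.1272] yaz 126.49 tilt z [-0.065 -0.017 -0.998] shift [ 0.0027  0.0007 -0.0176] len 0.018 t 24.6 F [ 0.1 -0.4  0.5] w 0.798
turn rad -0.0002 deg -0.01
boss top n 6333 tilt 0.5 n [-0.002 -0.009  1.   ] mean world [0.5105 0.0161 0.1361] in tool [ 0.0065  0.0006 -0.0085]
boss centre tool x 0.006 z -0.0083 world [0.5112 0.0159 0.136 ]
```

View pics/w43.png

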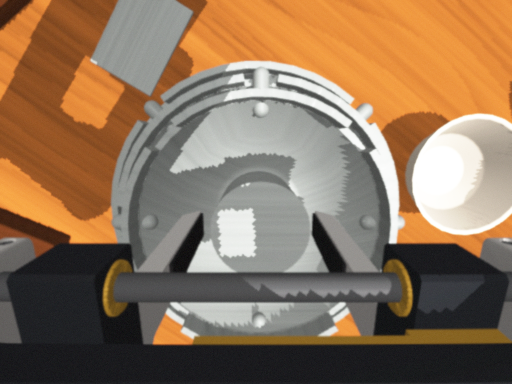

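>>> apply_moves --plan "0 0 -0.015 0; 0 0 -0.03 0; 0 0 -0.035 0; 0 0 -0.04 0; 0 0 -0.03 0; 0.04 0 0 0; 0.04 0 0 0; 0.03 0 0 0; 0 0 0 0; 0 0 0 0"

```text
clock: 25.65
tcp_pos: [0.4353, -0.0458, 0.2899]
tcp_rot: [-0.034, -0.314, 0.949, 0.001]
wrist_force: [0.2, -0.4, 0.4]
width: 0.799
```

```bash
python3 - <<'E'
from tilt import *; import chk
go([.5140,.0186,.145],126.5)
chk.slots(.076,.13,.15,"c2")
p,d=manip.capture("top");cv2.imwrite("pics/top_end.png",p)
p,d=manip.capture("scene");cv2.imwrite("pics/scene_end.png",p)
E
```

```text
pos [ 0.4353 -0.0458  0.2899] yaz 126.54 tilt z [-0.065 -0.019 -0.998] shift [-0.1106  0.0015  0.1382] len 0.177 t 25.65 F [ 0.2 -0.4  0.4] w 0.799
turn rad 0.0007 deg 0.04
scene 350 c [0.5112 0.0187] r 0.076 z 0.1356 slope [0.001 0.005] gaps [(np.float64(16.1), np.float64(-98.3)), (np.float64(12.3), np.float64(-9.4)), (np.float64(14.8), np.float64(81.1)), (np.float64(13.5), np.float64(172.1))]
boss z 0.1344
top 67 c [0.5119 0.0176] r 0.0763 z 0.1375 slope [0.004 0.027] gaps [(np.float64(3.3), np.float64(70.5)), (np.float64(9.5), np.float64(84.5)), (np.float64(38.3), np.float64(135.7)), (np.float64(228.1), np.float64(276.2))]
boss z 0.1371
```

View pics/c2scene.png

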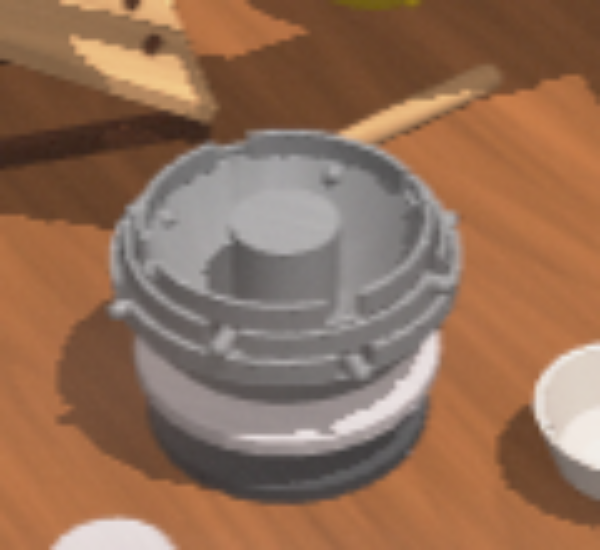

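View pics/scene_end.png

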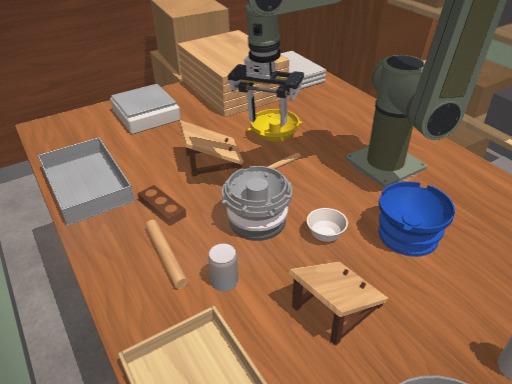

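View pics/top_end.png

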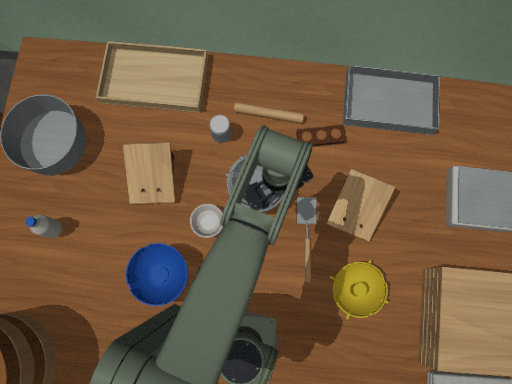

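```bash
python3 -c "
from bench import manip
print(manip.finish_job())"
```

```text
the job is handed in; nothing more can be done
None
```

Both covers are nested and home, and I handed the job in at about 26 s with the arm clear. The hand-in reports no verdict, so this rests on my own checks.

**What I did:** I gripped each cover by its boss. The moves cannot tilt the tool, so both covers came up still tilted about 28–30°.
- **Middle cover:** I levelled it by resting its low lug on the stand, then eased it down into the large cover's slots, which I had found by sight. The highest wrist reading with it, about 14 N over its weight, was as it bottomed out.
- **Small cover:** I levelled it against the high edge of its own empty board. The first descent touched the middle boss about 5 mm off centre, at about 11 N, and tilted it again. I backed off, levelled it against that boss and re-centred; it then slid down with about 5 N of contact at the end.

**Last checks:**
- **Middle cover:** rim level, and its boss top 122 mm above the bench against 123 mm expected when home (137 mm if riding on the rim). Its centre was about 2–3 mm off the stand's axis. These were measured before the small cover went in.
- **Small cover:** boss top 134–137 mm above the bench against 136 mm expected (150 mm if riding), tilt 0.5°, about 2 mm off the middle's axis.
- **Lugs:** those in view sit in the slots in the final pictures.
- **Bystanders:** bowl, canister, pin, spatula, mould and both look-alikes show no visible movement. I compared the pictures by eye and did not measure it.

**Disagreements:** the scene and top cameras differ by 1–4 mm in height. The last top view of the small rim was mostly hidden by the arm, so I set aside its slope figure (0.027), though that too is within the limit. The tool also drifted up to about 6° off vertical while carrying the small cover; this did not affect the final seating.

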